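# Square a press plate in the corner stop, then lay it in the press tray

### The arm

A 7-joint arm with a two-finger parallel gripper is mounted at the origin on a cart in front of the work surface, level with it; the furniture and walls round the work are solid. World frame = base frame: x ahead of the robot, y to its left, z up, the work surface at z = 0. Lengths are in m, angles in rad, forces in N, time in s.
With the tool pointing down it reaches from about 0.35 to 0.9 m from the base axis. Payload 8.1 kg.
Tool frame: the origin (TCP) lies on the centre line of the jaws, within the pads' length; the fingertips stand 22 mm ahead of it and the grasp point (between the pads) lies 3 mm ahead of it; z points along the fingers, y is the direction in which the jaws open and shut (so a half turn about z gives the same grasp; the last joint's range is limited). The gripper opens to 92 mm and grips with 3 to 60 N. Pads are 19 mm wide; open, the fingers measure 130 mm over their backs; the gripper's body (75 mm by 190 mm) begins 47 mm behind the grasp point.
Start: joints at [-1.444, 0.434, 0.025, 1.573, -0.012, 1.134, -0.075], TCP at [0.142, 0.609, 0.249] pointing down, gripper open.
Joint ranges: [-2.62, 2.62], [-0.44, 2.09], [-1.27, 1.32], [0.08, 2.57], [-1.32, 4.46], [0.12, 2], [-2.74, 2.74]. Speed limits (rad/s): [2.22, 2.22, 3.01, 3.01, 3.14, 3.14, 3.14].

### API

Orientations are given as a rotation vector (axis times angle).
In Python, from cell import arm gives the robot as it stands.
- The arm moves only by the shell command python3 -m pendant 'ROWS' [FORCE]. ROWS is JSON, a list that holds one entry, the list of rows, each a list of 7 numbers: the shift along the tool's x, y, z in units of 0.04 m (1.0 is 0.04 m), then the turn, a rotation vector about the tool's x, y, z in units of 0.08 rad (1.0 is 0.08 rad), then the closure, from 0 (fully open) to 1 (shut). In form: [[[tx, ty, tz, ax, ay, az, fingers], ...]]. A call has 1 to 20 rows; each row shifts and turns the commanded pose from where the row before left it, along the tool's axes as they then stand; what a row does not reach is not made up. A row lasts 1/12 s, in which the tool goes at most 41.7 mm and 7.16 degrees, less where a joint would pass 70% of its speed; a pose out of reach is approached as far as the arm can. A call with a number of a shift or a turn outside -1 to 1 is refused whole. A call with a gripper value outside its range is refused whole. The fingers move at their own pace and stop on an object; FORCE is the grip in N (left out, the last holds). Time passes only in rows, so rows that do not move let the fingers close. It gives the time, the measured TCP pose, the force and the opening at its end, in the units of the state.
- arm.observe(): the state, without advancing time (a new reading comes with each control period).
- arm.get_image(name): name is "side" or "top"; returns a dict with "img" (384x512x3 uint8, red, green, blue), "z_map" (384x512 float32, m along the optical axis (not along the pixel's ray), 0 where there is no reading), "K" (3x3 intrinsics, pixels), "k1" (the pictures are not rectified: a ray, as slopes to the right and down, at radius r is drawn at 1 + k1 r^2 times it, then the intrinsics apply), "R" (3x3) and "t" (3): a world point X has camera coordinates R X + t. Camera axes: x right, y down, z forward; pixel columns grow to the right and rows downward; lengths in m; the calibration is good to about 2 mm. A picture is of the moment at which its call begins.
- arm.sign_off(): hands the job in, once; it reports no verdict.
The state is a dict: "clock": time; "joints": joint angles; "dq": joint speeds; "joint_efforts": joint torques, N m; "position": TCP position; "ee_rot": TCP orientation; "force": force on the tool from outside, world axes, zero at the start; "ft_torque": the same for the moment, N m; "width": opening from 0.0 (shut) to 1.0 (fully open).
Only numpy, scipy, OpenCV 4.12 (cv2) and the standard library are available. Lean on these libraries where they do the work, as an engineer would, in place of code of your own. Each camera call takes 0.05 s, during which the arm holds its last target.

### The job

Two knobbed press plates lie on the bench: leave the one with the broken corner alone and square the sound one in the dark grey corner stop, its long side pushed firmly (about 5 to 10 N, never rammed) against the long fence first, clear of the short fence, and then slid along it and pushed just as firmly against the short fence. Let go of it there so that it lies flush with both fences, then pick it up again by its knob and set it gently into the white press tray, flat on the floor between the two blue rails and not overhanging the open ends. Leave everything else standing where it is.

Things in the scene. Friction and masses are not known exactly. Their poses are not given: they have to be found in the camera images.
- plate_sound: The undamaged teal-anodised press plate: 76 (x) by 108 (y) by 22 mm thick, 0.34 to 0.56 kg (to slide it takes some 2 to 6 N), with an upright round black knob in the middle of its top, 26 mm across, from 22 to 54 mm above the underside (the part to grasp). Origin: centre of the underside; z up, y along its long side. A half turn makes no difference.
- plate_chipped: A second teal press plate of the same size with the same knob, but one corner (+x, +y) is broken off at 45 degrees (bare metal there), 28 mm along each side. Same origin and axes. To be left alone.
- corner_stop: Fixed corner stop: dark grey slab 140 (x) by 170 (y) mm, 8 mm thick, with two aluminium fences on top (tops 26 mm above the bench). The long fence's inner face, at x = +50 mm, looks to -x and spans y = -75 to +45; the short fence's, at y = +64 mm, looks to -y and spans x = -45 to +35. The other two sides are open. Origin: centre of the underside, at bench height.
- fence_long: The long fence of the corner stop, 12 x 120 x 18 mm; origin at the centre of its underside, on the slab; its inner face is 6 mm from its origin towards -x. Rigid.
- fence_short: The short fence of the corner stop, 80 x 12 x 18 mm; origin at the centre of its underside, on the slab; its inner face is 6 mm from its origin towards -y. Rigid.
- square_spot (a point): The point on the slab's top where the centre of the plate's underside comes to lie when the plate is flush with both fences, its y axis along the corner stop's y axis.
- press_tray: The white press tray, fixed to the bench: floor 105 (x) by 136 (y) mm, 8 mm thick, with two blue rails along y, 8 mm wide, 130 mm long, tops 18 mm above the bench (10 mm above the floor), their inner faces at x = -40.5 and +40.5 mm: 5 mm more than the plate's width. The ends are open. Origin: centre of the underside, at bench height.
- tray_floor (a point): Centre of the tray floor's top, 8 mm above the bench.
- forceps: Steel forceps lying flat on the bench between the work places, 134 mm long, 19 mm wide, 8 mm high; origin under its centre, its length along its y axis. To be left alone.
- marker: Black felt marker lying on the bench, 144 mm long, 15 mm thick; origin under its centre, its length along its y axis. To be left alone.
- beaker: Small glass beaker at the back, 54 mm across, 68 mm tall; origin under its centre. To be left alone.
- bottle_blue: Brown bottle with blue cap at the back, 45 mm across, 80 mm tall; origin under its centre. To be left alone.

How it is judged:
By the outcome, as a careful person would: the job done as asked, in the order asked, and still so for the second after the job is handed in, with the robot touching nothing.
It also fails if it takes over 72 s, if anything falls off the work surface, if the arm or the gripper's body presses on something with over 40 N, if the wrist force passes 120 N, or if a joint passes its speed limit or range.

## Working session

There is one attempt and no reset: what is moved stays moved. The work goes in short steps, Python scripts to look and compute and a shell command to move; the robot and the scene stay as the last step left them, time stands still between calls to the robot, and variables do not carry over. Pictures are saved under pics/ and viewed, and the job is handed in when it is done.

```bash
mkdir -p pics; ls
python3 - <<'E'
from cell import arm
import cv2,numpy as np
print(arm.observe())
for n in("side","top"):
    d=arm.get_image(n); cv2.imwrite(f"pics/{n}0.png",d["img"][:,:,::-1]); np.savez(f"{n}0.npz",**{k:np.array(v) for k,v in d.items()})
    print(n,d["K"],d["k1"],d["R"],d["t"])
E
```

```text
pics
{'clock': 0.0, 'joints': array([-1.44358764,  0.43526042,  0.02495567,  1.57408776, -0.01154106,
        1.13397863, -0.07508652]), 'dq': array([-3.14849102e-05, -1.99011118e-04,  1.69864154e-04,  4.06905428e-04,
        2.60670038e-04,  4.80283930e-04,  4.31045086e-04]), 'joint_efforts': array([-1.33050980e-03, -6.67875338e+01,  9.84282866e-01, -3.14446628e+01,
       -6.05518674e-02,  4.33503720e-02,  1.62676165e-04]), 'position': array([0.14232375, 0.60810021, 0.2479251 ]), 'ee_rot': array([ 3.60211996e-01,  3.12086382e+00, -2.49876098e-03]), 'force': array([-0.03962395,  0.72359163,  0.05997029]), 'ft_torque': array([-0.01984014, -0.03319257,  0.02794351]), 'width': 1.0006998832312886}
side [[493.33069751   0.         256.37020408]
 [  0.         493.33069751 196.08827562]
 [  0.           0.           1.        ]] -0.018245970764506625 [[ 0.94758794 -0.31905031  0.01685208]
 [-0.20151092 -0.63775929 -0.74340866]
 [ 0.24793233  0.70104921 -0.66862514]] [-0.51983004  0.17178013  1.04612431]
top [[354.6033968    0.         247.63624827]
 [  0.         354.6033968  200.7162806 ]
 [  0.           0.           1.        ]] -0.03362888096626482 [[-0.05696071 -0.99837584 -0.00107661]
 [-0.97244269  0.05572526 -0.22638442]
 [ 0.22607673 -0.01184807 -0.97403744]] [0.04936111 0.55479794 0.8130971 ]
```

View pics/side0.png

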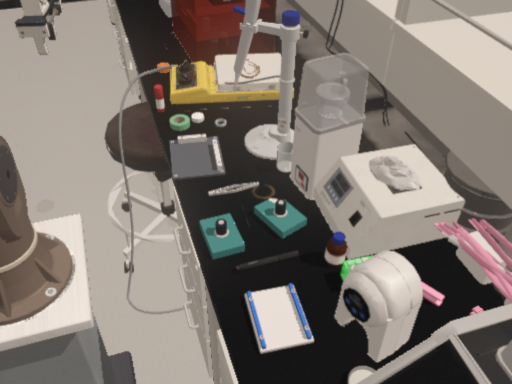

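View pics/top0.png

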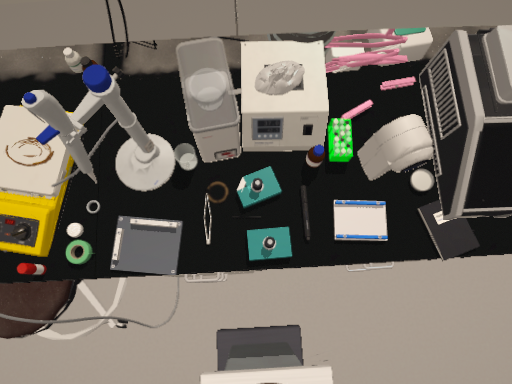

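```bash
cat > h.py <<'E'
import numpy as np,cv2
def load(f): return dict(np.load(f))
def ray(d,u,v):
    K=d["K"];p=np.array([(u-K[0,2])/K[0,0],(v-K[1,2])/K[1,1]]);k=float(d["k1"]);q=p.copy()
    for _ in range(20): q=p/(1+k*(q@q))
    return np.array([q[0],q[1],1.])
def onz(d,u,v,z):
    R,t=d["R"],d["t"];C=-R.T@t;w=R.T@ray(d,u,v);s=(z-C[2])/w[2];return C+s*w
def dep(d,u,v):
    return d["R"].T@(ray(d,u,v)*d["z_map"][int(round(v)),int(round(u))]-d["t"])
def proj(d,X):
    c=d["R"]@np.asarray(X)+d["t"];q=c[:2]/c[2];q=q*(1+float(d["k1"])*(q@q));return d["K"][0,0]*q+d["K"][:2,2]
def crop(d,u0,v0,u1,v1,s,f):
    im=d["img"][v0:v1,u0:u1,::-1];im=cv2.resize(im,None,fx=s,fy=s,interpolation=cv2.INTER_CUBIC)
    im=np.clip(im.astype(float)*1.3+10,0,255).astype(np.uint8)
    for u in range((u0+9)//10*10,u1,10):
        cv2.line(im,(int((u-u0+.5)*s),0),(int((u-u0+.5)*s),6),(0,255,255),1)
        if u%20==0: cv2.putText(im,str(u),(int((u-u0+.5)*s)-8,18),0,.38,(0,255,255),1)
    for v in range((v0+9)//10*10,v1,10):
        cv2.line(im,(0,int((v-v0+.5)*s)),(6,int((v-v0+.5)*s)),(0,255,255),1)
        if v%20==0: cv2.putText(im,str(v),(8,int((v-v0+.5)*s)+4),0,.38,(0,255,255),1)
    cv2.imwrite(f,im)
E
python3 - <<'E'
from h import *
d=load("top0.npz")
crop(d,100,205,190,285,8,"pics/t_stop.png")
crop(d,195,160,300,265,5.7,"pics/t_plates.png")
crop(d,295,180,400,260,7,"pics/t_tray.png")
E
```

```text
(no output)
```

View pics/t_stop.png

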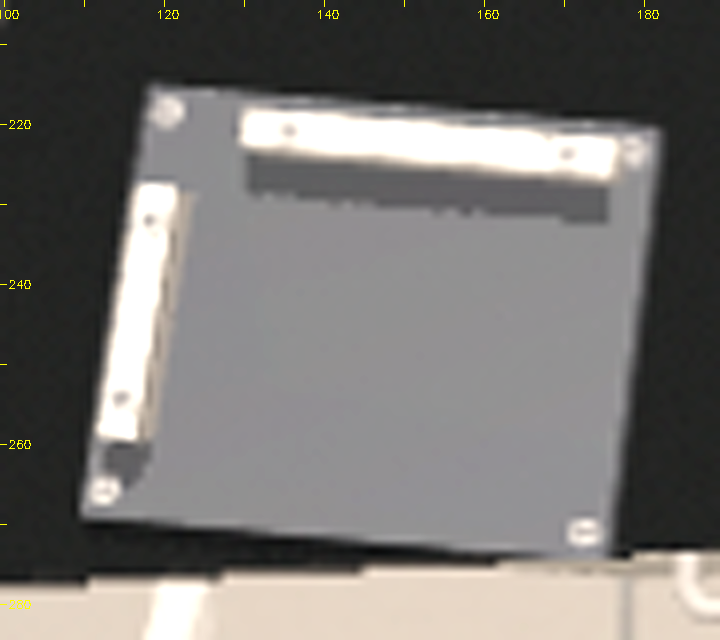

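View pics/t_plates.png

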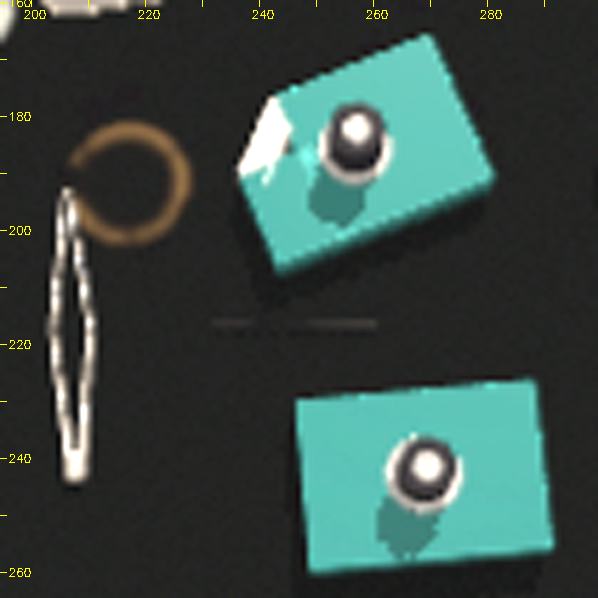

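View pics/t_tray.png

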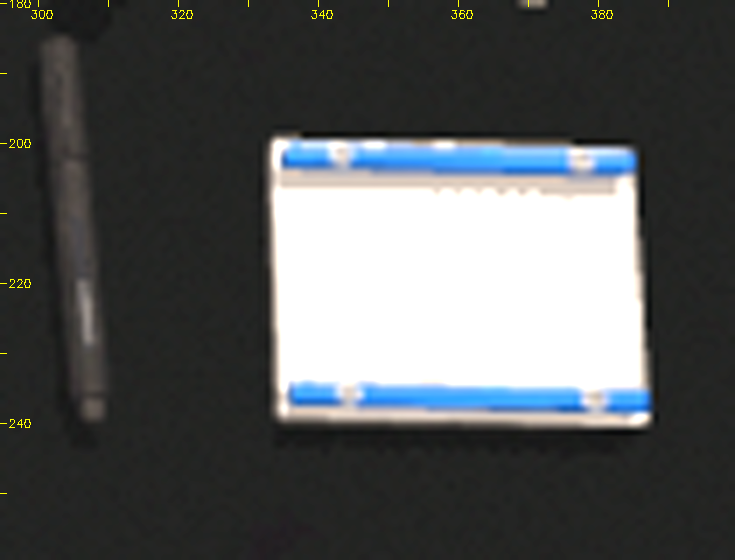

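The sound plate is the near one (its corners in the top view are about (246,230), (288,226), (291,256), (249,260)). The chipped plate lies behind it, and its bare corner is at (242,184). The stop's long fence is on the far side (v≈225) and its short fence is on the left (u≈120). Next I'll crop the side view.

Run:
```python
from h import *
d=load("side0.npz")
crop(d,160,125,235,185,9,"pics/s_stop.png")
crop(d,190,180,320,280,6,"pics/s_plates.png")
crop(d,235,275,320,355,7,"pics/s_tray.png")
```

```text
(no output)
```

View pics/s_stop.png

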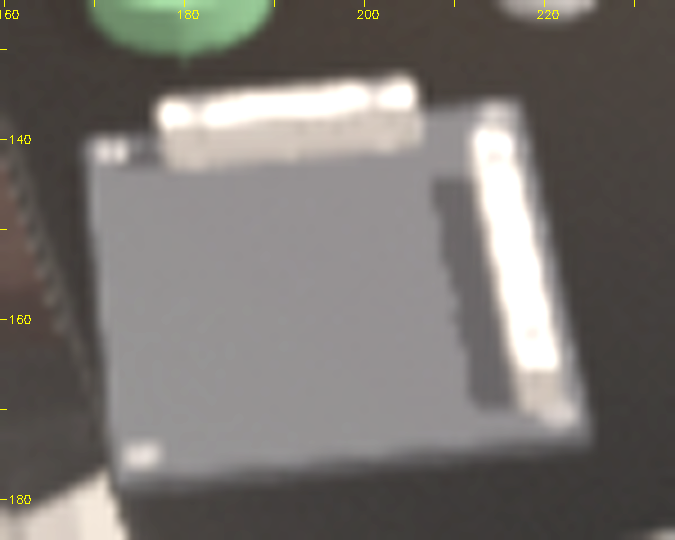

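View pics/s_plates.png

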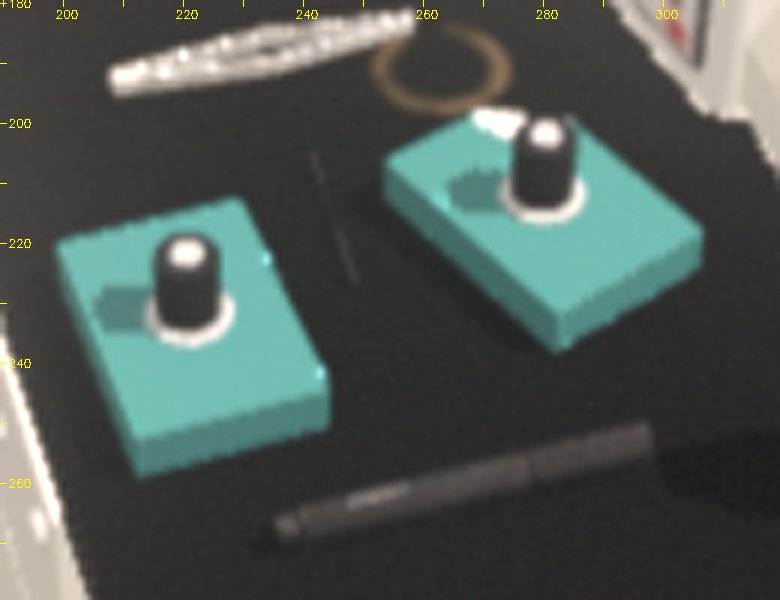

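View pics/s_tray.png

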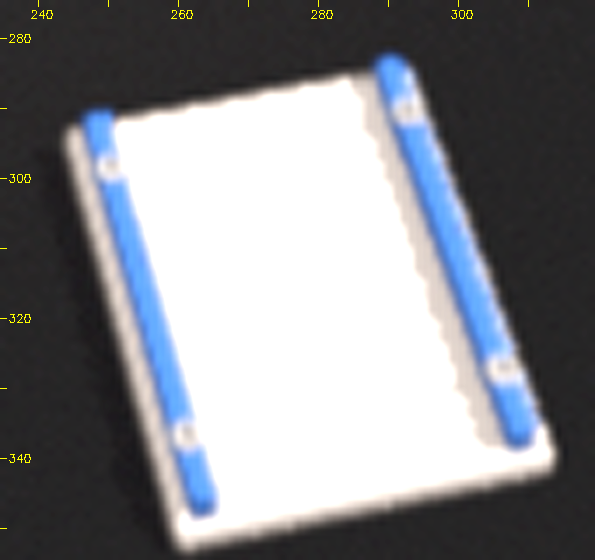

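```bash
cat > fit.py <<'E'
from h import *
from scipy.optimize import least_squares
def fit(obs,x0):  # obs: list (d, local xyz, uv)
    def f(p):
        c,s=np.cos(p[2]),np.sin(p[2]);r=[]
        for d,L,uv in obs:
            r+=list(proj(d,[p[0]+c*L[0]-s*L[1],p[1]+s*L[0]+c*L[1],L[2]])-uv)
        return np.array(r)
    o=least_squares(f,x0);return o.x,np.round(o.fun.reshape(-1,2),1)
E
python3 - <<'E'
from fit import *
T=load("top0.npz");S=load("side0.npz")
def run(name,a,b,z,top,side):
    t=[(T,(i*a,j*b,z),u) for i,j,u in top];s=[(S,(i*a,j*b,z),u) for i,j,u in side]
    x0=list(onz(T,*top[0][2],z)[:2])+[0]
    for n,o in(("top",t),("side",s),("both",t+s)):
        p,r=fit(o,x0);print(name,n,p.round(4),"rms px",(r**2).mean()**.5)
    print(r.tolist())
run("stop",.07,.085,.008,[(1,1,(118,215.1)),(1,-1,(182,220.75)),(-1,-1,(175.5,274)),(-1,1,(109.75,269.1))],
 [(-1,1,(169.3,140.4)),(1,1,(217.1,135.8)),(1,-1,(225.3,172.8)),(-1,-1,(172.8,178))])
run("plate",.038,.054,.022,[(1,1,(246.4,229.7)),(1,-1,(288.5,226)),(-1,-1,(291.5,255.8)),(-1,1,(248.9,260))],
 [(-1,1,(199,220)),(1,1,(229.5,212.3)),(1,-1,(244.3,244.5)),(-1,-1,(212,252.8))])
run("tray",.0525,.068,.008,[(1,1,(333.4,199.1)),(1,-1,(385.1,200.6)),(-1,-1,(387.4,240.2)),(-1,1,(333.9,239.2))],
 [(-1,1,(244.2,292.8)),(1,-1,(313.5,339.1)),(-1,-1,(259.5,351.2))])
print("knob top",onz(S,220.7,221.5,.054))
for n,u,z in(("LF",(129.75,223),.026),("LF",(176.4,226.75),.026),("SF",(121.75,227.4),.026),("SF",(116.75,259.5),.026),("railU",(335.1,203.5),.018),("railU",(385.1,204.4),.018),("railL",(335.9,234.4),.018),("railL",(387.4,235.4),.018)): print(n,onz(T,*u,z).round(4))
for n,u in(("forc a",(206,193)),("forc b",(207,243)),("mark a",(302,186)),("mark b",(307,239))): print(n,onz(T,*u,.006).round(3))
# depth check
for u,v in((150,245),(262,250),(280,235),(360,220)): print(dep(T,u,v).round(4))
E
```

```text
stop top [ 0.4698  0.2837 -0.1338] rms px 0.3791437722025775
stop side [ 0.4697  0.2852 -0.1401] rms px 0.32403703492039304
stop both [ 0.4697  0.2841 -0.1363] rms px 0.406201920231798
[[-0.1, -0.1], [0.1, -0.6], [-0.0, 0.8], [-0.6, 0.0], [-0.5, 0.3], [0.5, 0.3], [0.6, -0.1], [-0.2, 0.4]]
plate top [ 0.4546 -0.0301  0.0308] rms px 0.1541103500742244
plate side [ 0.4541 -0.0275  0.0275] rms px 0.2091650066335189
plate both [ 0.4542 -0.0291  0.029 ] rms px 0.39607448794387146
[[-0.6, 0.2], [-0.5, 0.2], [-0.1, 0.4], [-0.5, -0.1], [-0.1, 0.4], [0.4, 0.6], [0.6, 0.3], [0.0, 0.5]]
tray top [ 0.5025 -0.2729 -0.0867] rms px 0.31819805153394637
tray side [ 0.5017 -0.2689 -0.0869] rms px 0.30550504633038933
tray both [ 0.5019 -0.2708 -0.0899] rms px 0.6834784979374678
[[-0.6, 0.3], [-1.1, 0.5], [-1.2, 0.5], [-0.2, -0.1], [0.2, 0.7], [0.3, 1.3], [0.7, 0.3]]
knob top [ 0.45446981 -0.02638998  0.054     ]
LF [0.5243 0.3212 0.026 ]
LF [0.508  0.2019 0.026 ]
SF [0.5141 0.3415 0.026 ]
SF [0.4335 0.3524 0.026 ]
railU [ 0.5468 -0.21    0.018 ]
railU [ 0.5369 -0.3407  0.018 ]
railL [ 0.4662 -0.2029  0.018 ]
railL [ 0.4558 -0.3349  0.018 ]
forc a [0.597 0.126 0.006]
forc b [0.465 0.128 0.006]
mark a [ 0.602 -0.13   0.006]
mark b [ 0.46  -0.13   0.006]
[0.4673 0.2736 0.009 ]
[ 0.4373 -0.0117  0.0228]
[ 0.4723 -0.0596  0.0239]
[ 0.5013 -0.2729  0.0078]
```

```bash
cat > go.py <<'E'
# usage: python3 go.py x y z yawdeg(tool y axis dir)  -> needed turn & shift in tool units, turn first
import sys,numpy as np
from cell import arm
from scipy.spatial.transform import Rotation as Ro
s=arm.observe();R=Ro.from_rotvec(s["ee_rot"]);M=R.as_matrix();p=s["position"]
yaw=np.degrees(np.arctan2(M[1,1],M[0,1]))
print("t %.2f pos"%s["clock"],p.round(4),"yaw %.2f"%yaw,"z",M[:,2].round(4),"F",s["force"].round(2),"T",s["ft_torque"].round(2),"w %.3f"%s["width"],"q",s["joints"].round(2))
if len(sys.argv)>1:
    g=np.array([float(a) for a in sys.argv[1:4]]);ty=np.radians(float(sys.argv[4]))
    y=np.array([np.cos(ty),np.sin(ty),0]);z=np.array([0,0,-1.]);G=np.c_[np.cross(y,z),y,z]
    print("turn units",(Ro.from_matrix(M.T@G).as_rotvec()/.08).round(3),"shift units after turn",(G.T@(g-p)/.04).round(3),"before turn",(M.T@(g-p)/.04).round(3))
E
python3 go.py .4542 -.0286 .12 91.7
python3 - <<'E'
from h import *
d=load("top0.npz")
for u,v in((90,178),(70,140),(35,100),(97,80),(125,120),(145,165),(78,252),(190,157),(200,100),(315,157),(340,140),(400,150)):print(u,v,dep(d,u,v).round(3))
E
```

```text
t 0.10 pos [0.1423 0.6081 0.248 ] yaw 76.83 z [-2.0e-04 -1.4e-03 -1.0e+00] F [ 0.18 -1.    0.13] T [-0.03  0.03  0.04] w 1.001 q [-1.44  0.44  0.02  1.57 -0.01  1.13 -0.08]
turn units [-0.018 -0.    -3.244] shift units after turn [ -7.321 -16.143   3.2  ] before turn [-11.217 -13.719   3.222]
90 178 [ 0.659  0.441 -0.001]
70 140 [0.622 0.329 0.336]
35 100 [0.636 0.326 0.452]
97 80 [0.707 0.265 0.383]
125 120 [0.702 0.265 0.242]
145 165 [0.674 0.28  0.038]
78 252 [ 0.46   0.464 -0.   ]
190 157 [0.702 0.167 0.004]
200 100 [0.693 0.098 0.322]
315 157 [ 0.662 -0.161  0.061]
340 140 [ 0.711 -0.235  0.047]
400 150 [ 0.626 -0.327  0.179]
```

```bash
python3 - <<'E'
from h import *
d=load("top0.npz");Z=d["z_map"]
P=[]
for v in range(90,230):
    for u in range(20,240):
        if Z[v,u]>0:
            X=dep(d,u,v)
            if X[2]>.05: P.append([u,v,*X])
P=np.array(P)
for lo,hi in((.05,.1),(.1,.15),(.15,.2),(.2,.25),(.25,.3),(.3,.35),(.35,.4),(.4,.5)):
    q=P[(P[:,4]>lo)&(P[:,4]<=hi)]
    if len(q): i=q[:,2].argmin();print(lo,hi,len(q),"min x at",q[i].round(3))
E
python3 -m pendant '[[[-0.2,-0.4,0,0,0,-0.8,0],[-0.5,-0.8,0,0,0,-0.8,0],[-0.4,-0.9,0,0,0,-0.8,0],[-0.4,-0.9,0,0,0,-0.84,0],[-0.4,-0.9,0,0,0,0,0],[-0.4,-0.9,0,0,0,0,0],[-0.4,-0.9,0,0,0,0,0],[-0.4,-0.9,0,0,0,0,0],[-0.4,-0.9,0,0,0,0,0],[-0.4,-0.9,0,0,0,0,0]]]'
python3 go.py .4542 -.0286 .12 91.7
```

```text
0.05 0.1 3230 min x at [2.60e+01 2.29e+02 5.10e-01 5.46e-01 9.60e-02]
0.1 0.15 2523 min x at [2.20e+01 2.29e+02 5.09e-01 5.47e-01 1.10e-01]
0.15 0.2 714 min x at [9.50e+01 1.81e+02 6.02e-01 3.61e-01 1.52e-01]
0.2 0.25 1105 min x at [ 86.    172.      0.601   0.351   0.219]
0.25 0.3 1081 min x at [ 80.    165.      0.605   0.349   0.251]
0.3 0.35 1931 min x at [ 67.    144.      0.609   0.328   0.348]
0.35 0.4 761 min x at [ 43.    144.      0.6     0.354   0.375]
0.4 0.5 895 min x at [ 36.    113.      0.622   0.33    0.44 ]
clock: 0.93
position: [0.2904, 0.2672, 0.2486]
ee_rot: [0.046, -3.141, -0.0]
force: [0.6, 0.5, 1.5]
width: 0.997
t 0.93 pos [0.2904 0.2672 0.2486] yaw 91.69 z [-2.e-04  1.e-04 -1.e+00] F [0.61 0.53 1.5 ] T [ 0.01 -0.04  0.  ] w 0.997 q [-0.99  0.05  0.12  2.09 -0.01  1.    0.73]
turn units [ 0.001 -0.003 -0.003] shift units after turn [-3.874 -7.513  3.215] before turn [-3.877 -7.512  3.214]
```

```bash
python3 -m pendant '[[[-0.45,-0.85,0.1,0,0,0,0],[-0.45,-0.85,0.3,0,0,0,0],[-0.45,-0.85,0.4,0,0,0,0],[-0.45,-0.85,0.4,0,0,0,0],[-0.45,-0.85,0.4,0,0,0,0],[-0.45,-0.85,0.4,0,0,0,0],[-0.4,-0.8,0.4,0,0,0,0],[-0.4,-0.8,0.4,0,0,0,0],[-0.25,-0.5,0.3,0,0,0,0],[-0.12,-0.31,0.11,0,0,0,0],[0,0,0,0,0,0,0],[0,0,0,0,0,0,0]]]'
python3 go.py .4542 -.0286 .048 91.7
python3 - <<'E'
from cell import arm
from h import *
for n in("side","top"):
    d=arm.get_image(n); np.savez(f"{n}1.npz",**{k:np.array(v) for k,v in d.items()})
crop(load("side1.npz"),170,120,300,280,4,"pics/s1.png")
crop(load("top1.npz"),200,160,330,270,5,"pics/t1.png")
E
```

```text
clock: 1.93
position: [0.4533, -0.027, 0.1199]
ee_rot: [0.043, -3.14, 0.0]
force: [0.4, 0.9, 0.3]
width: 1.002
t 1.93 pos [ 0.4533 -0.027   0.1199] yaw 91.57 z [-1.3e-03 -3.0e-04 -1.0e+00] F [0.42 0.95 0.32] T [ 0.04  0.   -0.02] w 1.002 q [-0.36  0.34  0.39  2.15 -0.2   0.69  1.76]
turn units [-0.003 -0.017 -0.028] shift units after turn [-0.022 -0.04   1.798] before turn [-0.024 -0.04   1.798]
```

View pics/s1.png

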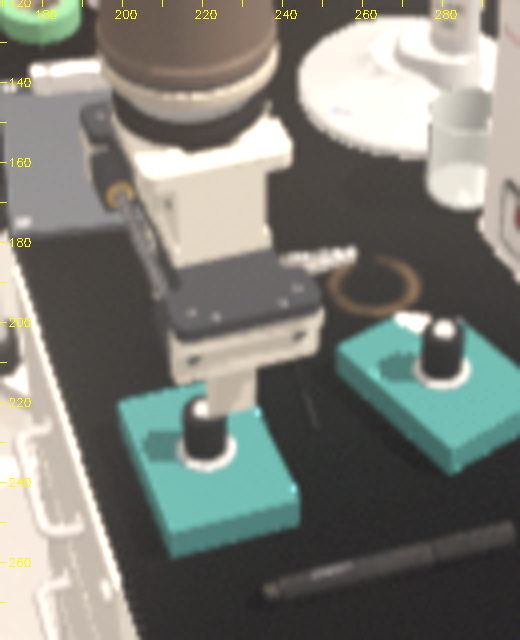

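View pics/t1.png

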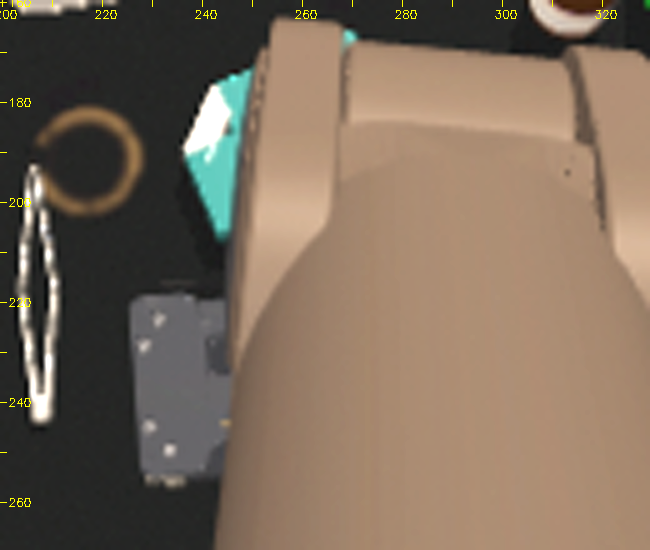

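```bash
python3 - <<'E'
from h import *
S=load("side1.npz")
for dy in(-.046,-.065):
  for dx in(-.0095,.0095): print(proj(S,[.4533+dx,-.027+dy,.098]))
E
python3 -m pendant '[[[0,0,0.2,0,0,0,0],[-0.01,-0.02,0.3,0,0,0,0],[-0.01,-0.02,0.3,0,0,0,0],[0,0,0.3,0,0,0,0],[0,0,0.3,0,0,0,0],[0,0,0.2,0,0,0,0],[0,0,0.15,0,0,0,0],[0,0,0,0,0,0,0],[0,0,0,0,0,0,0]]]'
python3 go.py .4540 -.0286 .048 91.7
python3 - <<'E'
from cell import arm
from h import *
for n in("side",):
    d=arm.get_image(n); np.savez(f"{n}2.npz",**{k:np.array(v) for k,v in d.items()})
crop(load("side2.npz"),180,170,280,270,6,"pics/s2.png")
E
```

```text
[221.08926059 222.68693411]
[229.7522397  220.75944867]
[223.54573492 228.85650675]
[232.30945483 226.87620114]
clock: 2.78
position: [0.4545, -0.0278, 0.0503]
ee_rot: [0.047, -3.141, -0.0]
force: [-0.1, 0.7, -0.1]
width: 1.0
t 2.78 pos [ 0.4545 -0.0278  0.0503] yaw 91.71 z [-2.e-04  1.e-04 -1.e+00] F [-0.15  0.68 -0.08] T [ 0.02 -0.04 -0.02] w 1.000 q [-0.29  0.47  0.31  2.2  -0.29  0.51  1.84]
turn units [ 0.001 -0.003  0.002] shift units after turn [ 0.012 -0.019  0.059] before turn [ 0.012 -0.019  0.059]
```

View pics/s2.png

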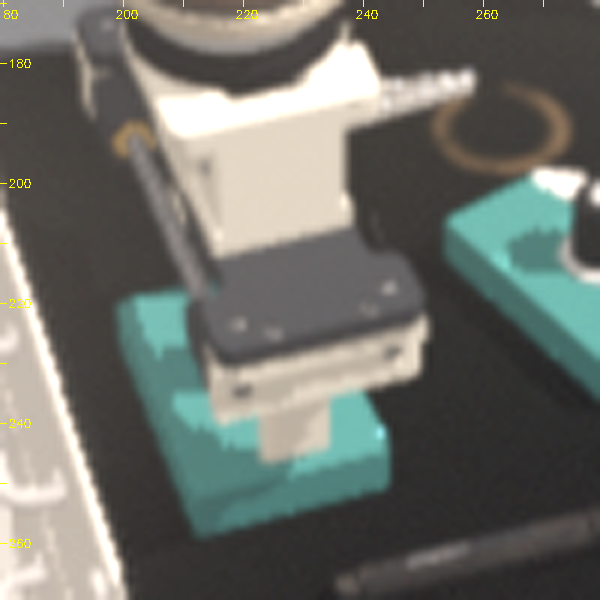

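```bash
python3 -m pendant '[[[0,0,0.05,0,0,0,0],[0,0,0,0,0,0,0.3],[0,0,0,0,0,0,0.5],[0,0,0,0,0,0,1],[0,0,0,0,0,0,1],[0,0,0,0,0,0,1],[0,0,0,0,0,0,1],[0,0,0,0,0,0,1],[0,0,0,0,0,0,1]]]' 20
python3 go.py .4540 -.0286 .048 91.7
```

```text
clock: 3.58
position: [0.4545, -0.0281, 0.0483]
ee_rot: [-0.046, 3.141, 0.0]
force: [-0.1, 0.0, -0.1]
width: 0.471
t 3.58 pos [ 0.4545 -0.0281  0.0483] yaw 91.68 z [ 1.e-04  0.e+00 -1.e+00] F [-0.13  0.02 -0.08] T [-0.03  0.02 -0.02] w 0.471 q [-0.29  0.47  0.31  2.2  -0.29  0.51  1.84]
turn units [ 0.     0.001 -0.004] shift units after turn [ 0.014 -0.012  0.009] before turn [ 0.014 -0.012  0.009]
```

```bash
python3 -m pendant '[[[0,0,0,0,0,0,1],[0,0,0,0,0,0,1],[0,0,0,0,0,0,1],[0,0,0,0,0,0,1],[0,0,0,0,0,0,1],[0,0,0,0,0,0,1],[0,0,0,0,0,0,1]]]' 35
python3 go.py .4540 -.0286 .048 91.7
```

```text
clock: 4.17
position: [0.4545, -0.0281, 0.0483]
ee_rot: [0.046, -3.141, -0.0]
force: [-0.2, -0.5, 0.2]
width: 0.275
t 4.17 pos [ 0.4545 -0.0281  0.0483] yaw 91.68 z [-0.e+00  1.e-04 -1.e+00] F [-0.18 -0.45  0.21] T [ 0.15 -0.01  0.  ] w 0.275 q [-0.29  0.47  0.31  2.2  -0.29  0.51  1.84]
turn units [ 0.001  0.    -0.004] shift units after turn [ 0.014 -0.013  0.008] before turn [ 0.014 -0.013  0.008]
```

```bash
python3 -m pendant '[[[0,0,-0.1,0,0,0,1],[0,0,-0.2,0,0,0,1],[0,0,-0.3,0,0,0,1],[0,0,-0.3,0,0,0,1],[0,0,-0.3,0,0,0,1],[0,0,-0.2,0,0,0,1],[0,0,-0.1,0,0,0,1],[0,0,0,0,0,0,1],[0,0,0,0,0,0,1]]]'
python3 go.py .4576 .2696 .105 82.2
```

```text
clock: 4.92
position: [0.4544, -0.028, 0.1083]
ee_rot: [-0.046, 3.141, 0.0]
force: [-0.4, -0.3, -4.5]
width: 0.277
t 4.92 pos [ 0.4544 -0.028   0.1083] yaw 91.69 z [ 1.e-04  1.e-04 -1.e+00] F [-0.41 -0.32 -4.49] T [ 0.   -0.02  0.04] w 0.277 q [-0.35  0.36  0.38  2.16 -0.22  0.66  1.78]
turn units [2.000e-03 1.000e-03 2.071e+00] shift units after turn [0.931 7.382 0.082] before turn [-0.299  7.435  0.083]
```

```bash
python3 -m pendant '[[[0,0,0,0,0,0.5,1],[0,0,0,0,0,0.55,1],[0,0,0,0,0,0.55,1],[0,0,0,0,0,0.47,1],[0.03,0.25,0,0,0,0,1],[0.07,0.5,0,0,0,0,1],[0.08,0.6,0,0,0,0,1],[0.08,0.6,0,0,0,0,1],[0.08,0.6,0,0,0,0,1],[0.08,0.6,0,0,0,0,1],[0.08,0.6,0,0,0,0,1],[0.08,0.6,0,0,0,0,1],[0.08,0.6,0,0,0,0,1],[0.08,0.6,0,0,0,0,1],[0.08,0.6,0,0,0,0,1],[0.07,0.55,0,0,0,0,1],[0.05,0.4,0,0,0,0,1],[0.03,0.24,0,0,0,0,1],[0.01,0.1,0,0,0,0,1],[0,0,0,0,0,0,1]]]'
python3 go.py .4576 .2696 .06 82.2
python3 - <<'E'
from cell import arm
from h import *
for n in("side","top"):
    d=arm.get_image(n); np.savez(f"{n}3.npz",**{k:np.array(v) for k,v in d.items()})
crop(load("side3.npz"),150,90,250,190,6,"pics/s3.png")
crop(load("top3.npz"),90,190,210,290,6,"pics/t3.png")
E
```

```text
clock: 6.58
position: [0.4556, 0.2727, 0.1079]
ee_rot: [-0.211, -3.134, 0.001]
force: [0.1, 0.5, -3.8]
width: 0.279
t 6.58 pos [0.4556 0.2727 0.1079] yaw 82.29 z [-6.e-04 -4.e-04 -1.e+00] F [ 0.07  0.5  -3.78] T [-0.06  0.   -0.02] w 0.279 q [-0.93  0.47  0.39  1.98 -0.26  0.74  1.05]
turn units [-0.007 -0.007  0.021] shift units after turn [-0.059 -0.069  1.197] before turn [-0.06  -0.069  1.197]
```

View pics/s3.png

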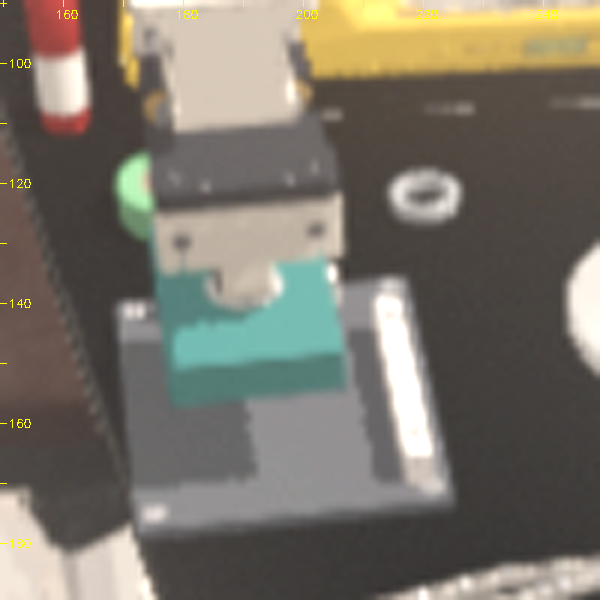

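View pics/t3.png

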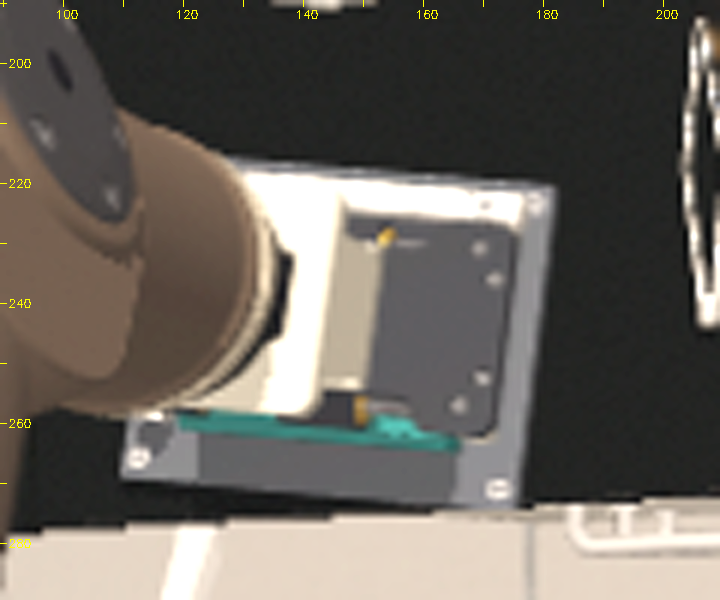

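The plate hangs over the slab. Its near edge is at (170–207, 150–156) in the side view, parallel to the slab and clear of both fences. Now I'll lower it.

```bash
python3 -m pendant '[[[-0.02,-0.03,0.15,0,0,0,1],[-0.02,-0.02,0.2,0,0,0.02,1],[-0.02,-0.02,0.2,0,0,0,1],[0,0,0.2,0,0,0,1],[0,0,0.2,0,0,0,1],[0,0,0.15,0,0,0,1],[0,0,0.1,0,0,0,1],[0,0,0,0,0,0,1],[0,0,0,0,0,0,1]]]'
python3 go.py .4576 .2696 .0563 82.2
python3 -m pendant '[[[0,0,0.03,0,0,0,1],[0,0,0.02,0,0,0,1],[0,0,0.02,0,0,0,1],[0,0,0,0,0,0,1]]]'
python3 go.py .4576 .2696 .0563 82.2
```

```text
clock: 7.43
position: [0.4581, 0.2689, 0.0601]
ee_rot: [-0.216, -3.134, 0.001]
force: [0.5, -0.3, -3.6]
width: 0.279
t 7.43 pos [0.4581 0.2689 0.0601] yaw 82.10 z [-3.e-04 -3.e-04 -1.e+00] F [ 0.46 -0.32 -3.58] T [-0.03  0.02 -0.03] w 0.279 q [-0.89  0.54  0.35  2.02 -0.3   0.63  1.1 ]
turn units [-0.005 -0.004 -0.021] shift units after turn [0.014 0.016 0.095] before turn [0.014 0.016 0.095]
clock: 7.77
position: [0.4581, 0.269, 0.0576]
ee_rot: [0.216, 3.134, 0.0]
force: [-0.6, 0.1, -4.1]
width: 0.275
t 7.77 pos [0.4581 0.269  0.0576] yaw 82.11 z [ 1.e-04  2.e-04 -1.e+00] F [-0.64  0.13 -4.08] T [ 0.02  0.04 -0.01] w 0.275 q [-0.89  0.55  0.35  2.02 -0.31  0.63  1.1 ]
turn units [ 0.003  0.001 -0.02 ] shift units after turn [0.015 0.012 0.033] before turn [0.015 0.012 0.033]
```

```bash
python3 -m pendant '[[[0,0,0.015,0,0,0,1],[0,0,0.01,0,0,0,1],[0,0,0,0,0,0,1]]]'
python3 -m pendant '[[[0,0,0.01,0,0,0,1],[0,0,0,0,0,0,1]]]'
python3 -m pendant '[[[0,0,0.01,0,0,0,1],[0,0,0,0,0,0,1]]]'
```

```text
clock: 8.02
position: [0.4581, 0.269, 0.0565]
ee_rot: [0.216, 3.134, 0.0]
force: [-0.4, -0.4, -4.8]
width: 0.276
clock: 8.18
position: [0.4582, 0.269, 0.0564]
ee_rot: [0.217, 3.134, 0.0]
force: [-1.2, 0.2, 1.1]
width: 0.271
clock: 8.35
position: [0.4582, 0.269, 0.0563]
ee_rot: [-0.217, -3.134, -0.001]
force: [-2.7, -1.9, 7.9]
width: 0.274
```

```bash
python3 -m pendant '[[[0,0,-0.005,0,0,0,0.6],[0,0,-0.005,0,0,0,0.6],[0,0,0,0,0,0,0.6],[0,0,0,0,0,0,0.6],[0,0,0,0,0,0,0.6],[0,0,0,0,0,0,0.6]]]'
python3 -m pendant '[[[0,0,0,0,0,0,1],[0,0,0,0,0,0,1],[0,0,0,0,0,0,1],[0,0,0,0,0,0,1],[0,0,0,0,0,0,1],[0,0,0,0,0,0,1]]]' 35
python3 go.py .4576 .2696 .0563 82.2
```

```text
clock: 8.85
position: [0.4582, 0.269, 0.0561]
ee_rot: [0.216, 3.134, 0.0]
force: [-0.6, -0.4, -0.3]
width: 0.399
clock: 9.35
position: [0.4581, 0.2689, 0.0561]
ee_rot: [0.216, 3.134, 0.0]
force: [1.1, 0.4, -0.6]
width: 0.276
t 9.35 pos [0.4581 0.2689 0.0561] yaw 82.10 z [ 0.  0. -1.] F [ 1.06  0.35 -0.59] T [ 0.   -0.02 -0.03] w 0.276 q [-0.88  0.55  0.35  2.02 -0.31  0.63  1.1 ]
turn units [ 0.     0.    -0.022] shift units after turn [ 0.015  0.014 -0.005] before turn [ 0.015  0.014 -0.005]
```

```bash
python3 -m pendant '[[[-0.02,0,0,0,0,0,1],[-0.03,0,0,0,0,0,1],[-0.04,0,0,0,0,0,1],[-0.04,0,0,0,0,0,1],[-0.04,0,0,0,0,0,1]]]'
python3 -m pendant '[[[-0.04,0,0,0,0,0,1],[-0.04,0,0,0,0,0,1],[-0.04,0,0,0,0,0,1],[-0.03,0,0,0,0,0,1]]]'
python3 -m pendant '[[[-0.02,0,0,0,0,0,1],[-0.02,0,0,0,0,0,1],[-0.02,0,0,0,0,0,1]]]'
python3 go.py
```

```text
clock: 9.77
position: [0.4645, 0.2681, 0.0561]
ee_rot: [-0.216, -3.133, 0.0]
force: [-3.1, 1.0, 2.3]
width: 0.275
clock: 10.1
position: [0.4711, 0.2671, 0.0561]
ee_rot: [0.217, 3.134, -0.0]
force: [-3.0, -0.5, 2.1]
width: 0.276
clock: 10.35
position: [0.4732, 0.2668, 0.0561]
ee_rot: [-0.217, -3.134, 0.0]
force: [-3.4, 1.1, 1.8]
width: 0.273
t 10.35 pos [0.4732 0.2668 0.0561] yaw 82.10 z [-1.e-04 -0.e+00 -1.e+00] F [-3.41  1.09  1.79] T [0.13 0.71 0.03] w 0.273 q [-0.86  0.56  0.35  1.99 -0.31  0.64  1.12]
```

```bash
python3 -m pendant '[[[-0.015,0,0,0,0,0,1],[-0.015,0,0,0,0,0,1],[-0.015,0,0,0,0,0,1]]]'
python3 -m pendant '[[[-0.01,0,0,0,0,0,1],[-0.01,0,0,0,0,0,1]]]'
python3 -m pendant '[[[-0.01,0,0,0,0,0,1],[-0.01,0,0,0,0,0,1]]]'
```

```text
clock: 10.6
position: [0.475, 0.2666, 0.0561]
ee_rot: [0.216, 3.134, -0.0]
force: [-2.8, 0.5, 1.7]
width: 0.273
clock: 10.77
position: [0.4759, 0.2665, 0.0561]
ee_rot: [0.216, 3.134, 0.0]
force: [-3.3, 0.2, 1.7]
width: 0.275
clock: 10.93
position: [0.4766, 0.2664, 0.0561]
ee_rot: [0.216, 3.134, 0.0]
force: [-1.9, -0.0, 0.1]
width: 0.273
```

```bash
python3 -m pendant '[[[-0.01,0,0,0,0,0,1],[-0.01,0,0,0,0,0,1]]]'
python3 go.py
```

```text
clock: 11.1
position: [0.4774, 0.2663, 0.0561]
ee_rot: [0.216, 3.134, -0.0]
force: [-2.2, 0.7, 0.7]
width: 0.278
t 11.10 pos [0.4774 0.2663 0.0561] yaw 82.10 z [ 1.e-04 -0.e+00 -1.e+00] F [-2.16  0.69  0.67] T [ 0.07  0.5  -0.  ] w 0.278 q [-0.86  0.57  0.35  1.98 -0.31  0.65  1.12]
```

```bash
python3 -m pendant '[[[-0.01,0,0,0,0,0,1],[-0.005,0,0,0,0,0,1]]]'
python3 -m pendant '[[[-0.01,0,0,0,0,0,1]]]'
python3 -m pendant '[[[-0.01,0,0,0,0,0,1]]]'
```

```text
clock: 11.27
position: [0.4781, 0.2662, 0.0561]
ee_rot: [0.217, 3.134, 0.0]
force: [-2.2, 0.1, -0.4]
width: 0.278
clock: 11.35
position: [0.4784, 0.2662, 0.0561]
ee_rot: [-0.216, -3.134, -0.0]
force: [-2.1, -0.0, 0.6]
width: 0.277
clock: 11.43
position: [0.4784, 0.2661, 0.0561]
ee_rot: [-0.216, -3.133, 0.0]
force: [-5.4, 1.4, 3.3]
width: 0.275
```

```bash
python3 -m pendant '[[[-0.01,0,0,0,0,0,1]]]'
python3 -m pendant '[[[-0.005,0,0,0,0,0,1]]]'
```

```text
clock: 11.52
position: [0.4784, 0.2661, 0.0561]
ee_rot: [-0.216, -3.133, 0.0]
force: [-6.3, 0.9, 4.6]
width: 0.273
clock: 11.6
position: [0.4784, 0.2661, 0.0561]
ee_rot: [-0.216, -3.133, 0.0]
force: [-6.9, 0.2, 4.3]
width: 0.275
```

```bash
python3 -m pendant '[[[-0.01,0,0,0,0,0,1],[0,0,0,0,0,0,1]]]'
python3 -m pendant '[[[-0.01,0,0,0,0,0,1],[0,0,0,0,0,0,1]]]'
```

```text
clock: 11.77
position: [0.4786, 0.2662, 0.0561]
ee_rot: [-0.216, -3.132, 0.0]
force: [-7.4, 0.9, 3.8]
width: 0.277
clock: 11.93
position: [0.4786, 0.2662, 0.0561]
ee_rot: [-0.215, -3.131, 0.0]
force: [-8.6, 1.4, 6.3]
width: 0.272
```

```bash
python3 -m pendant '[[[-0.005,0,0,0,0,0,1],[0,0,0,0,0,0,1],[0,0,0,0,0,0,1]]]'; python3 go.py
```

```text
clock: 12.18
position: [0.4786, 0.2662, 0.0561]
ee_rot: [-0.215, -3.131, 0.0]
force: [-8.6, 0.6, 6.6]
width: 0.275
t 12.18 pos [0.4786 0.2662 0.0561] yaw 82.14 z [-3.e-03  1.e-04 -1.e+00] F [-8.6   0.58  6.56] T [ 0.19  1.85 -0.1 ] w 0.275 q [-0.85  0.57  0.35  1.98 -0.31  0.65  1.13]
```

```bash
python3 -m pendant '[[[0,0,-0.005,0,0,0,1],[0,0,-0.004,0,0,0,1],[0,0,0,0,0,0,1]]]'
python3 -m pendant '[[[-0.005,0,0,0,0,0,1],[0,0,0,0,0,0,1]]]'
python3 -m pendant '[[[-0.005,0,0,0,0,0,1],[0,0,0,0,0,0,1]]]';python3 go.py
```

```text
clock: 12.43
position: [0.4787, 0.2662, 0.0562]
ee_rot: [-0.215, -3.131, 0.0]
force: [-7.4, 0.7, 2.6]
width: 0.278
clock: 12.6
position: [0.4787, 0.2662, 0.0562]
ee_rot: [-0.215, -3.131, 0.0]
force: [-8.4, 1.4, 2.3]
width: 0.276
clock: 12.77
position: [0.4787, 0.2662, 0.0562]
ee_rot: [-0.215, -3.131, 0.0]
force: [-9.1, 1.5, 2.8]
width: 0.278
t 12.77 pos [0.4787 0.2662 0.0562] yaw 82.14 z [-0.0035 -0.     -1.    ] F [-9.1   1.53  2.83] T [ 0.4   1.78 -0.17] w 0.278 q [-0.85  0.57  0.35  1.97 -0.31  0.65  1.13]
```

```bash
python3 -m pendant '[[[0.005,0,0,0,0,0,1],[0,0.01,0,0,0,0,1],[0,0.02,0,0,0,0,1],[0,0.03,0,0,0,0,1],[0,0.03,0,0,0,0,1]]]'
python3 -m pendant '[[[0,0.03,0,0,0,0,1],[0,0.03,0,0,0,0,1],[0,0.03,0,0,0,0,1],[0,0.03,0,0,0,0,1]]]'; python3 go.py
```

```text
clock: 13.18
position: [0.4787, 0.2664, 0.0561]
ee_rot: [-0.218, -3.129, 0.007]
force: [-10.9, -12.3, 13.6]
width: 0.273
clock: 13.52
position: [0.4792, 0.27, 0.0561]
ee_rot: [-0.22, -3.128, 0.009]
force: [-11.3, -12.0, 12.6]
width: 0.279
t 13.52 pos [0.4792 0.27   0.0561] yaw 81.96 z [-0.0058 -0.0051 -1.    ] F [-11.28 -11.99  12.57] T [-2.41  2.33 -0.02] w 0.279 q [-0.86  0.57  0.35  1.97 -0.31  0.66  1.11]
```

```bash
python3 -m pendant '[[[0.01,0,-0.01,0,0,0,1],[0,0,-0.005,0,0,0,1],[0,0,0,0,0,0,1]]]'; python3 go.py
```

```text
clock: 13.77
position: [0.4796, 0.2724, 0.0564]
ee_rot: [-0.218, -3.131, 0.004]
force: [-7.0, -3.3, 0.3]
width: 0.273
t 13.77 pos [0.4796 0.2724 0.0564] yaw 82.04 z [-0.0035 -0.0026 -1.    ] F [-7.02 -3.25  0.33] T [-0.85  1.33 -0.11] w 0.273 q [-0.86  0.57  0.35  1.96 -0.31  0.66  1.11]
```

```bash
python3 -m pendant '[[[0,0.02,0,0,0,0,1],[0,0.03,0,0,0,0,1],[0,0.03,0,0,0,0,1],[0,0.03,0,0,0,0,1]]]'; python3 go.py
```

```text
clock: 14.1
position: [0.4801, 0.2766, 0.0563]
ee_rot: [-0.218, -3.13, 0.005]
force: [-6.0, -5.7, 1.1]
width: 0.278
t 14.10 pos [0.4801 0.2766 0.0563] yaw 82.04 z [-0.0038 -0.0029 -1.    ] F [-6.   -5.71  1.09] T [-1.    1.34 -0.14] w 0.278 q [-0.87  0.58  0.35  1.96 -0.31  0.66  1.11]
```

```bash
python3 -m pendant '[[[0,0.03,0,0,0,0,1],[0,0.03,0,0,0,0,1],[0,0.03,0,0,0,0,1],[0,0.03,0,0,0,0,1]]]'
python3 -m pendant '[[[0,0.03,0,0,0,0,1],[0,0.03,0,0,0,0,1],[0,0.02,0,0,0,0,1]]]'; python3 go.py
```

```text
clock: 14.43
position: [0.4808, 0.2813, 0.0563]
ee_rot: [-0.218, -3.13, 0.005]
force: [-7.2, -4.9, 1.3]
width: 0.277
clock: 14.68
position: [0.4813, 0.2846, 0.0563]
ee_rot: [-0.218, -3.131, 0.005]
force: [-6.0, -4.7, 0.7]
width: 0.275
t 14.68 pos [0.4813 0.2846 0.0563] yaw 82.05 z [-0.0037 -0.0029 -1.    ] F [-6.01 -4.74  0.72] T [-1.01  1.34 -0.12] w 0.275 q [-0.88  0.58  0.35  1.95 -0.31  0.67  1.1 ]
```

```bash
python3 -m pendant '[[[0,0.02,0,0,0,0,1],[0,0.02,0,0,0,0,1],[0,0.02,0,0,0,0,1],[0,0.02,0,0,0,0,1]]]'
python3 -m pendant '[[[0,0.01,0,0,0,0,1],[0,0.01,0,0,0,0,1],[0,0.01,0,0,0,0,1]]]'; python3 go.py
```

```text
clock: 15.02
position: [0.4817, 0.2876, 0.0563]
ee_rot: [-0.218, -3.13, 0.005]
force: [-6.4, -4.5, 1.5]
width: 0.28
clock: 15.27
position: [0.4819, 0.2888, 0.0563]
ee_rot: [-0.218, -3.131, 0.005]
force: [-7.1, -5.7, 0.6]
width: 0.274
t 15.27 pos [0.4819 0.2888 0.0563] yaw 82.04 z [-0.0037 -0.003  -1.    ] F [-7.09 -5.66  0.58] T [-1.04  1.4  -0.08] w 0.274 q [-0.88  0.59  0.35  1.94 -0.31  0.67  1.09]
```

```bash
python3 -m pendant '[[[0,0.01,0,0,0,0,1],[0,0.01,0,0,0,0,1]]]'
python3 -m pendant '[[[0,0.01,0,0,0,0,1]]]'
python3 -m pendant '[[[0,0.01,0,0,0,0,1]]]'; python3 go.py
```

```text
clock: 15.43
position: [0.482, 0.2896, 0.0563]
ee_rot: [-0.218, -3.13, 0.005]
force: [-5.7, -4.9, 0.4]
width: 0.278
clock: 15.52
position: [0.482, 0.29, 0.0563]
ee_rot: [-0.218, -3.13, 0.005]
force: [-7.0, -5.6, 1.2]
width: 0.275
clock: 15.6
position: [0.4821, 0.2904, 0.0563]
ee_rot: [-0.218, -3.13, 0.005]
force: [-5.6, -5.4, 1.2]
width: 0.274
t 15.60 pos [0.4821 0.2904 0.0563] yaw 82.05 z [-0.0038 -0.0031 -1.    ] F [-5.59 -5.39  1.24] T [-1.05  1.36 -0.11] w 0.274 q [-0.89  0.59  0.35  1.94 -0.31  0.68  1.09]
```

```bash
python3 -m pendant '[[[0,0.01,0,0,0,0,1],[0,0.01,0,0,0,0,1]]]'
python3 -m pendant '[[[0,0.01,0,0,0,0,1]]]'
python3 -m pendant '[[[0,0.01,0,0,0,0,1]]]'
```

```text
clock: 15.77
position: [0.4822, 0.2911, 0.0563]
ee_rot: [-0.218, -3.131, 0.005]
force: [-7.0, -4.6, 1.4]
width: 0.275
clock: 15.85
position: [0.4823, 0.2915, 0.0563]
ee_rot: [-0.218, -3.131, 0.005]
force: [-6.0, -6.1, 0.5]
width: 0.276
clock: 15.93
position: [0.4823, 0.292, 0.0563]
ee_rot: [-0.218, -3.131, 0.005]
force: [-6.9, -5.0, 1.1]
width: 0.273
```

```bash
python3 -m pendant '[[[0,0.01,0,0,0,0,1]]]'
python3 -m pendant '[[[0,0.01,0,0,0,0,1]]]'
```

```text
clock: 16.02
position: [0.4824, 0.2923, 0.0563]
ee_rot: [-0.218, -3.13, 0.005]
force: [-6.1, -5.4, 1.4]
width: 0.276
clock: 16.1
position: [0.4824, 0.2927, 0.0563]
ee_rot: [-0.218, -3.13, 0.005]
force: [-7.4, -5.0, 0.5]
width: 0.277
```

```bash
python3 -m pendant '[[[0,0.01,0,0,0,0,1]]]'
python3 -m pendant '[[[0,0.01,0,0,0,0,1]]]'
```

```text
clock: 16.18
position: [0.4825, 0.2931, 0.0563]
ee_rot: [-0.218, -3.131, 0.005]
force: [-5.7, -5.1, 1.3]
width: 0.275
clock: 16.27
position: [0.4825, 0.2936, 0.0563]
ee_rot: [-0.218, -3.13, 0.005]
force: [-6.9, -5.7, 1.2]
width: 0.277
```

```bash
python3 -m pendant '[[[0,0.01,0,0,0,0,1]]]'
python3 -m pendant '[[[0,0.01,0,0,0,0,1]]]'
```

```text
clock: 16.35
position: [0.4826, 0.2939, 0.0563]
ee_rot: [-0.218, -3.131, 0.005]
force: [-4.7, -5.2, 2.1]
width: 0.276
clock: 16.43
position: [0.4826, 0.2943, 0.0563]
ee_rot: [-0.218, -3.131, 0.005]
force: [-7.2, -5.4, 1.1]
width: 0.274
```

```bash
python3 -m pendant '[[[0,0.01,0,0,0,0,1]]]'
python3 -m pendant '[[[0,0.01,0,0,0,0,1]]]'
```

```text
clock: 16.52
position: [0.4827, 0.2947, 0.0563]
ee_rot: [-0.218, -3.131, 0.005]
force: [-6.6, -4.7, 1.0]
width: 0.275
clock: 16.6
position: [0.4827, 0.295, 0.0563]
ee_rot: [-0.218, -3.13, 0.006]
force: [-5.9, -7.4, 3.6]
width: 0.278
```

```bash
python3 -m pendant '[[[0,0.01,0,0,0,0,1]]]'
python3 -m pendant '[[[0,0.01,0,0,0,0,1]]]'
```

```text
clock: 16.68
position: [0.4828, 0.295, 0.0563]
ee_rot: [-0.218, -3.13, 0.006]
force: [-7.4, -7.2, 3.6]
width: 0.281
clock: 16.77
position: [0.4828, 0.295, 0.0563]
ee_rot: [-0.219, -3.13, 0.007]
force: [-9.0, -8.7, 4.9]
width: 0.271
```

```bash
python3 -m pendant '[[[0,0.005,-0.007,0,0,0,1],[0,0.005,0,0,0,0,1]]]'
python3 -m pendant '[[[0,0.01,0,0,0,0,1],[0,0,0,0,0,0,1]]]';python3 go.py
```

```text
clock: 16.93
position: [0.4827, 0.2951, 0.0564]
ee_rot: [-0.219, -3.13, 0.008]
force: [-6.7, -8.8, 2.1]
width: 0.276
clock: 17.1
position: [0.4827, 0.2951, 0.0564]
ee_rot: [-0.219, -3.13, 0.008]
force: [-7.3, -10.2, 2.2]
width: 0.275
t 17.10 pos [0.4827 0.2951 0.0564] yaw 81.99 z [-0.0047 -0.0051 -1.    ] F [ -7.32 -10.24   2.22] T [-1.93  1.49 -0.06] w 0.275 q [-0.89  0.59  0.35  1.93 -0.31  0.68  1.08]
```

```bash
python3 -m pendant '[[[0,0.01,0,0,0,0,1],[0,0,0,0,0,0,1]]]'
python3 -m pendant '[[[0,0.005,0,0,0,0,1],[0,0,0,0,0,0,1],[0,0,0,0,0,0,1]]]';python3 go.py
```

```text
clock: 17.27
position: [0.4828, 0.2951, 0.0564]
ee_rot: [-0.22, -3.129, 0.009]
force: [-6.6, -10.2, 3.2]
width: 0.276
clock: 17.52
position: [0.4828, 0.2951, 0.0564]
ee_rot: [-0.22, -3.129, 0.009]
force: [-8.3, -12.1, 2.6]
width: 0.275
t 17.52 pos [0.4828 0.2951 0.0564] yaw 81.96 z [-0.005  -0.0056 -1.    ] F [ -8.31 -12.08   2.6 ] T [-2.34  1.61 -0.07] w 0.275 q [-0.89  0.59  0.35  1.93 -0.31  0.68  1.08]
```

```bash
python3 -m pendant '[[[0,0,0,0,0,0,0.65],[0,0,0,0,0,0,0.6],[0,0,0,0,0,0,0.5],[0,0,0,0,0,0,0.4],[0,0,0,0,0,0,0.3],[0,0,0,0,0,0,0.3],[0,0,0,0,0,0,0.3],[0,0,0,0,0,0,0.3]]]'; python3 go.py
```

```text
clock: 18.18
position: [0.4849, 0.2995, 0.0575]
ee_rot: [0.216, 3.134, 0.0]
force: [0.1, 0.6, -0.4]
width: 0.697
t 18.18 pos [0.4849 0.2995 0.0575] yaw 82.11 z [ 3.e-04  2.e-04 -1.e+00] F [ 0.06  0.6  -0.43] T [ 0.02 -0.03  0.03] w 0.697 q [-0.9   0.59  0.35  1.92 -0.31  0.68  1.08]
```

```bash
python3 -m pendant '[[[0,0,-0.1,0,0,0,0.3],[0,0,-0.2,0,0,0,0.3],[0,0,-0.4,0,0,0,0.3],[0,0,-0.6,0,0,0,0.3],[0,0,-0.8,0,0,0,0.3],[0,0,-0.8,0,0,0,0.3],[0.2,0,-0.6,0,0,0,0.3],[0.6,0,-0.3,0,0,0,0.3],[0.8,-0.3,0,0,0,0,0.3],[0.8,-0.6,0,0,0,0,0.3],[0.8,-0.8,0,0,0,0,0.3],[0.5,-0.9,0,0,0,0,0.3],[0,-0.9,0,0,0,0,0.3],[0,-0.9,0,0,0,0,0.3],[0,-0.9,0,0,0,0,0.3],[0,-0.6,0,0,0,0,0.3]]]'; python3 go.py
python3 - <<'E'
from cell import arm
from h import *
for n in("side","top"):
    d=arm.get_image(n); np.savez(f"{n}4.npz",**{k:np.array(v) for k,v in d.items()})
crop(load("side4.npz"),160,115,240,185,9,"pics/s4.png")
crop(load("top4.npz"),100,205,190,280,8,"pics/t4.png")
E
```

```text
clock: 19.52
position: [0.3074, 0.0853, 0.2096]
ee_rot: [-0.219, -3.133, -0.002]
force: [0.2, 0.5, -0.1]
width: 0.7
t 19.52 pos [0.3074 0.0853 0.2096] yaw 82.02 z [-5.0e-04  1.2e-03 -1.0e+00] F [ 0.17  0.5  -0.13] T [-0.01  0.01  0.01] w 0.700 q [-1.02 -0.08  0.56  2.32  0.05  0.89  0.94]
```

View pics/s4.png

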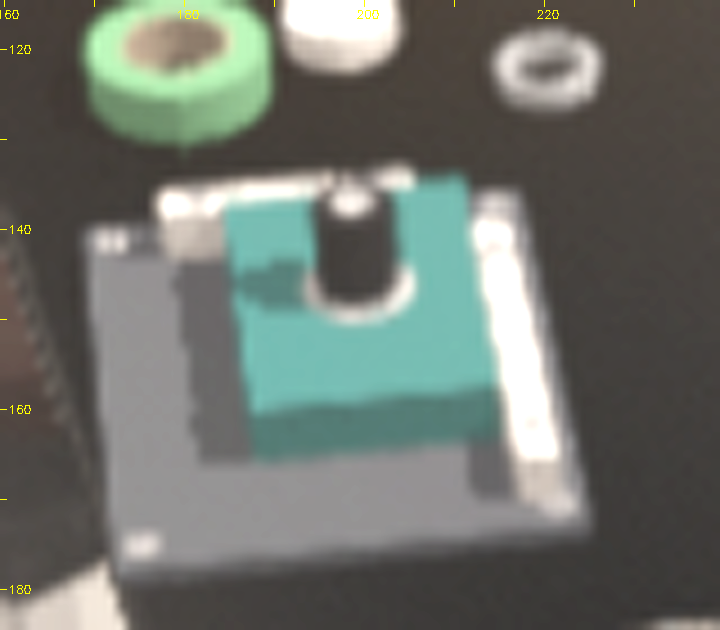

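View pics/t4.png

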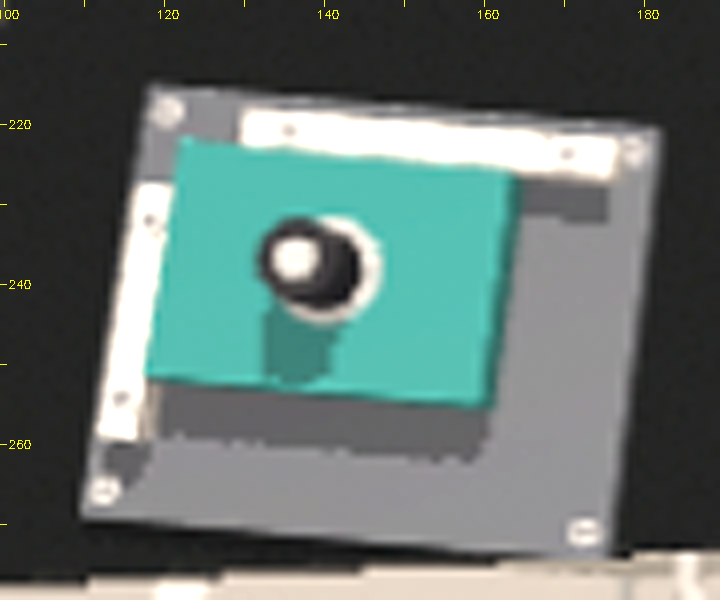

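The plate lies against both fences with no visible gap, along the long fence at v≈223 and the short fence at u≈121. I'll fit the corners to check this with numbers and to update the plate pose.

```bash
python3 - <<'E'
from fit import *
T=load("top4.npz");S=load("side4.npz");a,b,z=.038,.054,.030
t=[(T,(i*a,j*b,z),u) for i,j,u in [(1,1,(122,221.6)),(1,-1,(163.75,225.75)),(-1,-1,(160.75,255.25)),(-1,1,(118,251.75))]]
s=[(S,(i*a,j*b,z),u) for i,j,u in [(-1,1,(184.5,137.3)),(1,1,(211.5,133.9)),(1,-1,(214.7,157.3)),(-1,-1,(187.3,160.6))]]
for n,o in(("top",t),("side",s),("both",t+s)):
    p,r=fit(o,[.48,.295,-.13]);print(n,p.round(4),np.degrees(p[2]),(r**2).mean()**.5)
c,s_=np.cos(-.136),np.sin(-.136)
for C in((.4698,.2837),(.4697,.2852),(.4697,.2841)): print("square",C[0]+c*.012-s_*.01,C[1]+s_*.012+c*.01)
E
python3 go.py .4828 .295 .09 82.2
```

```text
top [ 0.4825  0.2905 -0.1325] -7.593916516595609 0.37583240945932267
side [ 0.4823  0.2932 -0.1532] -8.778376898727648 0.4663689526544408
both [ 0.4823  0.2912 -0.1409] -8.073749390651512 0.5202163011671203
square 0.4830450063943667 0.29198068871611443
square 0.4829450063943667 0.29348068871611444
square 0.4829450063943667 0.29238068871611445
t 19.62 pos [0.3075 0.0849 0.2097] yaw 81.84 z [-8.0e-04  1.6e-03 -1.0e+00] F [-0.51  0.94 -0.31] T [ 0.05  0.01 -0.04] w 0.701 q [-1.01 -0.08  0.56  2.32  0.05  0.89  0.94]
turn units [ 0.019 -0.013 -0.079] shift units after turn [-3.63   5.798  2.991] before turn [-3.596  5.816  2.996]
```

```bash
python3 -m pendant '[[[0,0.4,0,0,0,-0.08,0.3],[-0.3,0.6,0,0,0,0,0.3],[-0.5,0.8,0,0,0,0,0.3],[-0.6,0.8,0,0,0,0,0.3],[-0.6,0.8,0,0,0,0,0.3],[-0.6,0.8,0,0,0,0,0.3],[-0.5,0.7,0.2,0,0,0,0.3],[-0.3,0.5,0.4,0,0,0,0.3],[-0.15,0.3,0.5,0,0,0,0.3],[-0.05,0.06,0.5,0,0,0,0.3],[0,0,0.5,0,0,0,0.3],[0,0,0.4,0,0,0,0.3],[0,0,0.3,0,0,0,0.3],[0,0,0,0,0,0,0.3],[0,0,0,0,0,0,0.3]]]'; python3 go.py .4828 .294 .0565 82.2
python3 - <<'E'
from cell import arm
from h import *
for n in("side",):
    d=arm.get_image(n); np.savez(f"{n}5.npz",**{k:np.array(v) for k,v in d.items()})
crop(load("side5.npz"),160,95,240,185,7,"pics/s5.png")
E
```

```text
clock: 20.87
position: [0.4814, 0.2985, 0.0971]
ee_rot: [-0.205, -3.134, 0.001]
force: [-0.4, 0.0, -0.0]
width: 0.701
t 20.87 pos [0.4814 0.2985 0.0971] yaw 82.51 z [-8.e-04 -3.e-04 -1.e+00] F [-0.4   0.02 -0.  ] T [ 0.05 -0.01  0.02] w 0.701 q [-0.96  0.54  0.44  1.91 -0.32  0.77  1.1 ]
turn units [-0.005 -0.009  0.068] shift units after turn [-0.051 -0.107  1.014] before turn [-0.051 -0.107  1.014]
```

View pics/s5.png

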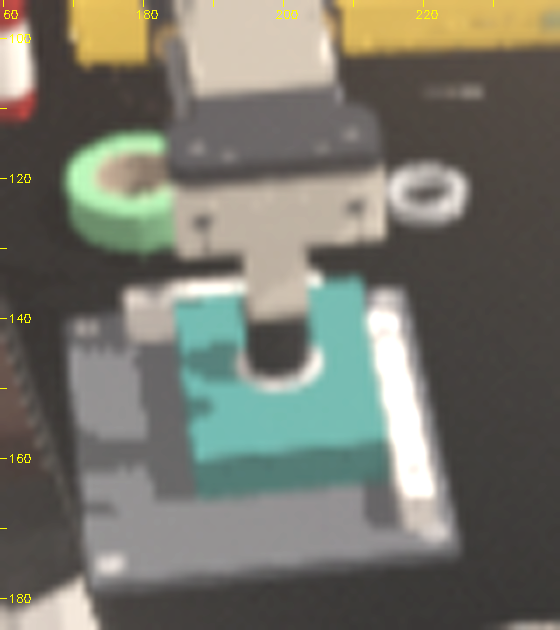

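```bash
python3 -m pendant '[[[-0.02,-0.05,0.1,0,0,0.04,0.3],[-0.02,-0.05,0.2,0,0,0.03,0.3],[-0.01,-0.01,0.2,0,0,0,0.3],[0,0,0.2,0,0,0,0.3],[0,0,0.15,0,0,0,0.3],[0,0,0.1,0,0,0,0.3],[0,0,0.05,0,0,0,0.3],[0,0,0,0,0,0,0.3],[0,0,0,0,0,0,0.3]]]'; python3 go.py .4828 .294 .0565 82.2
```

```text
clock: 21.67
position: [0.4831, 0.293, 0.0574]
ee_rot: [0.215, 3.134, -0.0]
force: [-0.7, -0.8, 0.1]
width: 0.7
t 21.67 pos [0.4831 0.293  0.0574] yaw 82.14 z [ 0.e+00 -1.e-04 -1.e+00] F [-0.66 -0.77  0.1 ] T [-0.04  0.03  0.  ] w 0.700 q [-0.93  0.59  0.41  1.94 -0.36  0.68  1.14]
turn units [-0.001  0.    -0.013] shift units after turn [0.011 0.024 0.021] before turn [0.011 0.024 0.021]
```

```bash
python3 -m pendant '[[[0,0.02,0.01,0,0,0,0.5],[0,0,0,0,0,0,0.6],[0,0,0,0,0,0,0.7],[0,0,0,0,0,0,1],[0,0,0,0,0,0,1],[0,0,0,0,0,0,1],[0,0,0,0,0,0,1],[0,0,0,0,0,0,1],[0,0,0,0,0,0,1],[0,0,0,0,0,0,1]]]' 10; python3 go.py
python3 -m pendant '[[[0,0,0,0,0,0,1],[0,0,0,0,0,0,1],[0,0,0,0,0,0,1]]]' 35; python3 go.py
```

```text
clock: 22.5
position: [0.4832, 0.294, 0.057]
ee_rot: [0.215, 3.134, 0.0]
force: [-0.2, 0.7, 1.0]
width: 0.28
t 22.50 pos [0.4832 0.294  0.057 ] yaw 82.15 z [ 1.e-04  2.e-04 -1.e+00] F [-0.21  0.72  0.95] T [0.14 0.04 0.01] w 0.280 q [-0.93  0.6   0.41  1.94 -0.36  0.68  1.14]
clock: 22.75
position: [0.4832, 0.294, 0.0571]
ee_rot: [0.215, 3.134, 0.0]
force: [-0.7, 0.8, 2.2]
width: 0.273
t 22.75 pos [0.4832 0.294  0.0571] yaw 82.15 z [ 1.e-04  3.e-04 -1.e+00] F [-0.66  0.82  2.22] T [ 0.2   0.06 -0.  ] w 0.273 q [-0.93  0.6   0.41  1.94 -0.36  0.68  1.14]
```

```bash
python3 -m pendant '[[[0,0,-0.1,0,0,0,1],[0,0,-0.2,0,0,0,1],[0,0,-0.35,0,0,0,1],[0,0,-0.4,0,0,0,1],[0,0,-0.4,0,0,0,1],[0,0,-0.3,0,0,0,1],[0,0,-0.1,0,0,0,1],[0,0,0,0,0,0,1]]]'; python3 go.py .5019 -.2715 .13 85
```

```text
clock: 23.42
position: [0.4836, 0.2941, 0.1321]
ee_rot: [0.215, 3.133, 0.002]
force: [1.0, -0.9, -4.3]
width: 0.273
t 23.42 pos [0.4836 0.2941 0.1321] yaw 82.15 z [ 0.0013  0.0012 -1.    ] F [ 0.96 -0.92 -4.26] T [-0.01 -0.01 -0.04] w 0.273 q [-0.98  0.49  0.47  1.88 -0.3   0.83  1.08]
turn units [ 0.017  0.015 -0.622] shift units after turn [ -1.689 -14.045   0.051] before turn [ -2.386 -13.944   0.035]
```

```bash
python3 -m pendant '[[[0,0,0,0.01,0.01,-0.3,1],[0,-0.1,0,0,0,-0.32,1],[-0.05,-0.3,0,0,0,0,1],[-0.1,-0.6,0,0,0,0,1],[-0.1,-0.8,0,0,0,0,1],[-0.1,-0.8,0,0,0,0,1],[-0.1,-0.8,0,0,0,0,1],[-0.1,-0.8,0,0,0,0,1],[-0.1,-0.8,0,0,0,0,1],[-0.1,-0.8,0,0,0,0,1],[-0.1,-0.8,0,0,0,0,1],[-0.1,-0.8,0,0,0,0,1],[-0.1,-0.8,0,0,0,0,1],[-0.1,-0.8,0,0,0,0,1],[-0.1,-0.8,0,0,0,0,1],[-0.1,-0.8,0,0,0,0,1],[-0.1,-0.8,0,0,0,0,1],[-0.1,-0.8,0,0,0,0,1],[-0.1,-0.6,0,0,0,0,1],[-0.1,-0.4,0,0,0,0,1]]]'; python3 go.py .5019 -.2715 .13 85
python3 -m pendant '[[[0,-0.2,0,0,0,0,1],[0,0,0,0,0,0,1],[0,0,0,0,0,0,1]]]'
python3 go.py .5019 -.2715 .08 85
```

```text
clock: 25.08
position: [0.5047, -0.2425, 0.1308]
ee_rot: [-0.144, -3.136, 0.003]
force: [-0.1, 1.4, -3.9]
width: 0.275
t 25.08 pos [ 0.5047 -0.2425  0.1308] yaw 84.75 z [-0.0023 -0.0021 -1.    ] F [-0.13  1.44 -3.89] T [ 0.02 -0.01  0.03] w 0.275 q [-0.01  0.49  0.5   1.9  -0.31  0.83  2.13]
turn units [-0.028 -0.027 -0.054] shift units after turn [ 0.006 -0.728  0.019] before turn [ 0.003 -0.728  0.02 ]
clock: 25.33
position: [0.5051, -0.2457, 0.1307]
ee_rot: [-0.138, -3.136, -0.0]
force: [-0.4, 0.7, -3.3]
width: 0.278
t 25.33 pos [ 0.5051 -0.2457  0.1307] yaw 84.95 z [-2.3e-03  3.0e-04 -1.0e+00] F [-0.4   0.7  -3.32] T [ 0.09 -0.04  0.03] w 0.278 q [ 0.    0.49  0.5   1.89 -0.31  0.83  2.14]
turn units [ 0.001 -0.028 -0.012] shift units after turn [ 0.024 -0.649  1.267] before turn [ 0.02  -0.649  1.267]
```

```bash
python3 -m pendant '[[[0,-0.2,0,0,-0.03,0,1],[0.02,-0.25,0,0,0,0,1],[0,-0.2,0,0,0,0,1],[0,0,0,0,0,0,1],[0,0,0,0,0,0,1]]]'
python3 go.py .5019 -.2715 .08 85
```

```text
clock: 25.75
position: [0.5027, -0.2727, 0.1314]
ee_rot: [0.139, 3.137, -0.002]
force: [-0.4, 0.2, -3.3]
width: 0.273
t 25.75 pos [ 0.5027 -0.2727  0.1314] yaw 84.93 z [ 0.0016 -0.0011 -1.    ] F [-0.4   0.24 -3.32] T [-0.01  0.04  0.01] w 0.273 q [ 0.05  0.5   0.5   1.87 -0.31  0.84  2.19]
turn units [-0.012  0.021 -0.016] shift units after turn [0.023 0.028 1.285] before turn [0.025 0.029 1.285]
```

```bash
python3 -m pendant '[[[0.01,0.02,0.15,-0.01,0.02,-0.01,1],[0.01,0.01,0.25,0,0,0,1],[0,0,0.25,0,0,0,1],[0,0,0.25,0,0,0,1],[0,0,0.15,0,0,0,1],[0,0,0.1,0,0,0,1],[0,0,0,0,0,0,1],[0,0,0,0,0,0,1]]]'
python3 go.py .5019 -.2715 .0571 85
python3 - <<'E'
from cell import arm
from h import *
for n in("side","top"):
    d=arm.get_image(n); np.savez(f"{n}6.npz",**{k:np.array(v) for k,v in d.items()})
crop(load("side6.npz"),230,255,330,355,6,"pics/s6.png")
crop(load("top6.npz"),295,180,400,260,7,"pics/t6.png")
E
```

```text
clock: 26.42
position: [0.5021, -0.2709, 0.0851]
ee_rot: [-0.136, -3.138, -0.0]
force: [-1.5, 0.0, -4.7]
width: 0.278
t 26.42 pos [ 0.5021 -0.2709  0.0851] yaw 85.03 z [-4.e-04  0.e+00 -1.e+00] F [-1.54  0.02 -4.74] T [ 0.01 -0.01 -0.06] w 0.278 q [ 0.08  0.57  0.46  1.91 -0.36  0.75  2.22]
turn units [ 0.    -0.005  0.006] shift units after turn [ 0.004 -0.015  0.701] before turn [ 0.004 -0.015  0.701]
```

View pics/s6.png

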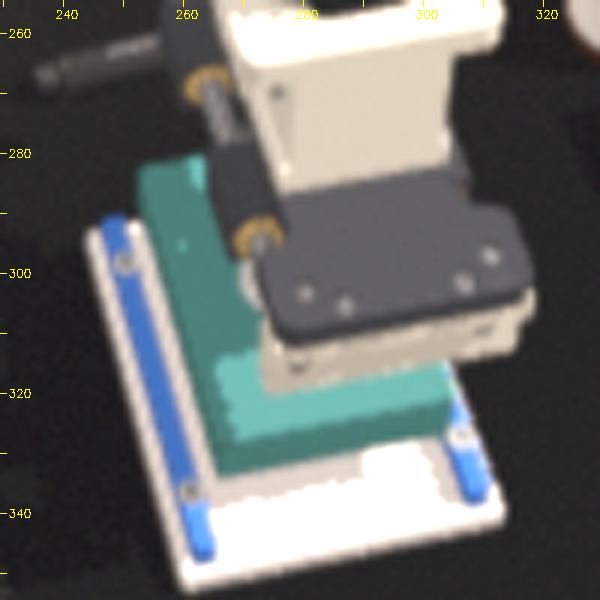

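View pics/t6.png

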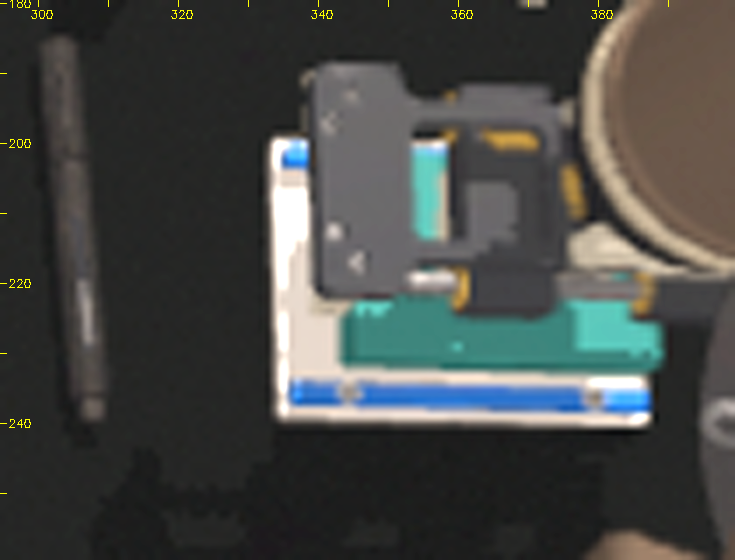

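Run:
```python
from fit import *
T=load("top6.npz");S=load("side6.npz")
p=(.5021,-.2709,np.radians(-5))
c,s=np.cos(p[2]),np.sin(p[2])
for z in(.036,.058):
  for i,j in((1,1),(1,-1),(-1,-1),(-1,1)):
    X=[p[0]+c*i*.038-s*j*.054,p[1]+s*i*.038+c*j*.054,z]
    print(z,i,j,"top",proj(T,X).round(1),"side",proj(S,X).round(1), "crop t",((proj(T,X)-[295,180]+.5)*7).round(),"crop s",((proj(S,X)-[230,255]+.5)*6).round())
```

```text
0.036 1 1 top [340.9 202.6] side [289.4 282.6] crop t [325. 161.] crop s [360. 168.]
0.036 1 -1 top [383.  203.8] side [305.7 327.3] crop t [619. 170.] crop s [457. 437.]
0.036 -1 -1 top [384.6 233.3] side [266.5 335.3] crop t [631. 377.] crop s [222. 485.]
0.036 -1 1 top [341.8 232.1] side [253.1 289.3] crop t [331. 368.] crop s [141. 209.]
0.058 1 1 top [343.2 200.6] side [290.1 275.7] crop t [341. 148.] crop s [364. 127.]
0.058 1 -1 top [386.2 201.9] side [306.7 320.6] crop t [642. 157.] crop s [463. 397.]
0.058 -1 -1 top [388.  232.1] side [266.9 328.6] crop t [654. 368.] crop s [224. 445.]
0.058 -1 1 top [344.1 230.9] side [253.2 282.4] crop t [347. 359.] crop s [142. 168.]
```

Run:
```python
from h import *
S=load("side6.npz");S["img"]=np.clip(S["img"].astype(float)*1.3,0,255).astype(np.uint8)
crop(S,255,300,320,355,11,"pics/s6b.png")
```

```text
(no output)
```

View pics/s6b.png

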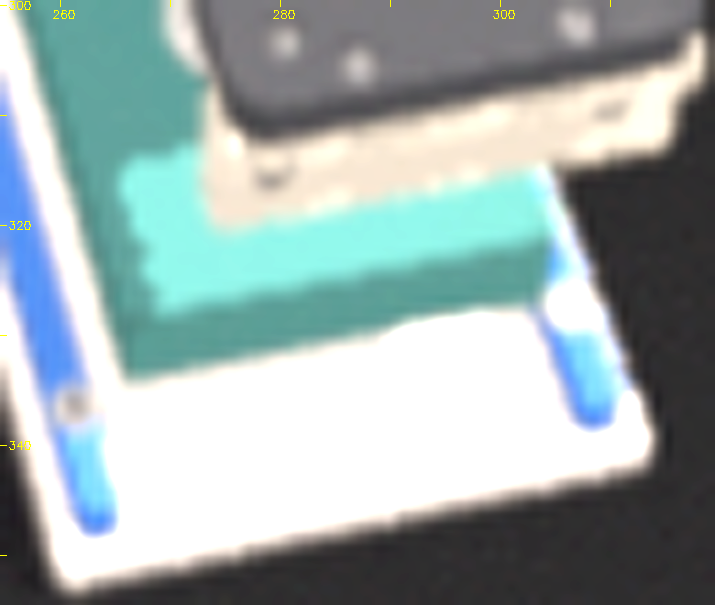

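Run:
```python
from h import *
S=load("top6.npz")
crop(S,330,190,400,245,11,"pics/t6b.png")
```

```text
(no output)
```

View pics/t6b.png

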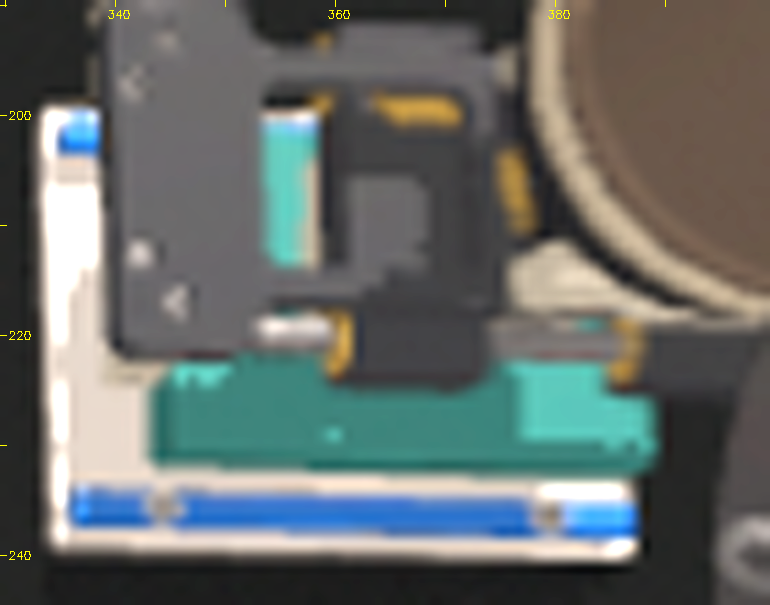

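Run:
```python
from fit import *
T=load("top6.npz");S=load("side6.npz");a,b=.038,.054
t=[(T,(-a,b,.036),(343.6,232)),(T,(-a,-b,.036),(388.1,232.7)),(T,(-a,-b,.058),(389.3,231.5)),(T,(-a,b,.058),(344.2,230.6))]
s=[(S,(-a,-b,.036),(265.9,334.2)),(S,(a,-b,.036),(302.7,327.2)),(S,(a,-b,.058),(304.3,320.9)),(S,(-a,-b,.058),(265.4,329)),(S,(-a,b,.058),(252.8,283.2))]
for n,o in(("top",t),("side",s),("both",t+s)):
    p,r=fit(o,[.5,-.27,-.08]);print(n,p.round(4),np.degrees(p[2]).round(2),(r**2).mean()**.5)
# subpixel edges: teal mask vs. rail colours per column/row
im=T["img"].astype(int)
for u in range(346,386,4):
    c=im[226:242,u];print(u,[tuple(x) for x in c[3:11]])
```

```text
top [ 0.5028 -0.2749 -0.0794] -4.55 0.8867073925484099
side [ 0.4996 -0.27   -0.0961] -5.51 0.8300602387778854
both [ 0.5002 -0.2717 -0.0895] -5.13 1.2823589374447564
346 [(np.int64(40), np.int64(96), np.int64(89)), (np.int64(40), np.int64(96), np.int64(89)), (np.int64(33), np.int64(83), np.int64(77)), (np.int64(105), np.int64(119), np.int64(110)), (np.int64(168), np.int64(157), np.int64(147)), (np.int64(119), np.int64(120), np.int64(132)), (np.int64(88), np.int64(107), np.int64(139)), (np.int64(108), np.int64(117), np.int64(138))]
350 [(np.int64(39), np.int64(95), np.int64(88)), (np.int64(40), np.int64(97), np.int64(90)), (np.int64(33), np.int64(83), np.int64(76)), (np.int64(70), np.int64(98), np.int64(91)), (np.int64(166), np.int64(155), np.int64(146)), (np.int64(146), np.int64(140), np.int64(141)), (np.int64(60), np.int64(91), np.int64(147)), (np.int64(31), np.int64(84), np.int64(151))]
354 [(np.int64(40), np.int64(96), np.int64(89)), (np.int64(40), np.int64(96), np.int64(89)), (np.int64(35), np.int64(88), np.int64(82)), (np.int64(71), np.int64(98), np.int64(92)), (np.int64(167), 
[... 2038 characters left out ...]
4(137)), (np.int64(40), np.int64(101), np.int64(94)), (np.int64(38), np.int64(95), np.int64(88)), (np.int64(33), np.int64(82), np.int64(75)), (np.int64(106), np.int64(119), np.int64(111)), (np.int64(169), np.int64(157), np.int64(147)), (np.int64(140), np.int64(136), np.int64(141)), (np.int64(103), np.int64(108), np.int64(127))]
382 [(np.int64(62), np.int64(147), np.int64(137)), (np.int64(41), np.int64(101), np.int64(94)), (np.int64(38), np.int64(95), np.int64(88)), (np.int64(34), np.int64(83), np.int64(78)), (np.int64(100), np.int64(122), np.int64(113)), (np.int64(234), np.int64(221), np.int64(210)), (np.int64(167), np.int64(177), np.int64(200)), (np.int64(84), np.int64(143), np.int64(213))]
```

Run:
```python
from fit import *
T=load("top6.npz");S=load("side6.npz")
def line(d,a,b,z): 
    A,B=onz(d,*a,z),onz(d,*b,z);v=A-B;print(A.round(4),B.round(4),"yaw",np.arctan2(-v[0],v[1]).round(4));return A,B
e=line(T,(346,231.97),(378,232.97),.036)
r=line(T,(350,234.5),(374,234.92),.018)
r2=line(T,(335.1,203.5),(385.1,204.4),.018)
def xat(l,y): A,B=l;return A[0]+(y-A[1])/(B[0-0+1-1+0] if 0 else (B[1]-A[1]))*(B[0]-A[0])
for y in(-.23,-.27,-.32): print(y,"near gap",xat(e,y)-xat(r,y),"rail sep",xat(r2,y)-xat(r,y))
# side rows: left rail inner edge / plate bottom-left edge, right rail inner edge
im=S["img"].astype(int)
for v in(331,333,): print(v,[(u,*map(int,im[v,u])) for u in range(254,270)])
for v in(324,326,330): print(v,[(u,*map(int,im[v,u])) for u in range(299,314)])
```

```text
[ 0.4687 -0.2244  0.036 ] [ 0.4614 -0.3048  0.036 ] yaw -0.0904
[ 0.4639 -0.239   0.018 ] [ 0.4591 -0.3006  0.018 ] yaw -0.0767
[ 0.5468 -0.21    0.018 ] [ 0.5369 -0.3407  0.018 ] yaw -0.0758
-0.23 near gap 0.0036253829049530673 rail sep 0.08076597142020137
-0.27 near gap 0.003074422085188433 rail sep 0.0808047673654978
-0.32 near gap 0.0023857210604826817 rail sep 0.08085326229711837
331 [(254, 113, 105, 100), (255, 166, 156, 149), (256, 160, 151, 149), (257, 98, 106, 135), (258, 52, 84, 140), (259, 47, 83, 142), (260, 48, 83, 141), (261, 76, 95, 140), (262, 134, 131, 140), (263, 166, 156, 150), (264, 158, 149, 143), (265, 98, 108, 103), (266, 51, 82, 78), (267, 49, 88, 83), (268, 49, 89, 84), (269, 49, 88, 83)]
333 [(254, 72, 67, 63), (255, 138, 129, 123), (256, 163, 153, 148), (257, 142, 136, 142), (258, 67, 86, 129), (259, 48, 83, 141), (260, 48, 84, 141), (261, 59, 88, 140), (262, 105, 113, 143), (263, 163, 153, 150), (264, 165, 155, 149), (265, 142, 138, 132), (266, 72, 91, 86), (267, 57, 91, 86), (268, 59, 92, 87), (269, 64, 93, 89)]
324 [(299, 50, 89, 85), (300, 50, 90, 84), 
[... 187 characters left out ...]
, 24, 23, 24), (311, 24, 23, 24), (312, 23, 22, 24), (313, 23, 21, 22)]
326 [(299, 49, 89, 83), (300, 50, 89, 84), (301, 50, 89, 84), (302, 53, 90, 86), (303, 57, 91, 88), (304, 99, 118, 117), (305, 152, 160, 164), (306, 158, 161, 175), (307, 167, 165, 173), (308, 157, 151, 148), (309, 74, 70, 68), (310, 27, 26, 26), (311, 23, 22, 23), (312, 22, 21, 22), (313, 24, 24, 24)]
330 [(299, 203, 193, 185), (300, 178, 168, 161), (301, 169, 159, 153), (302, 167, 158, 152), (303, 155, 147, 147), (304, 101, 108, 134), (305, 76, 103, 154), (306, 101, 135, 195), (307, 105, 139, 199), (308, 105, 141, 204), (309, 130, 149, 195), (310, 119, 119, 130), (311, 50, 47, 48), (312, 23, 22, 22), (313, 23, 22, 22)]
```

Run:
```python
from h import *
S=load("side6.npz")
tr=np.array([.5015,-.272]);yaw=-.0765;c,s=np.cos(yaw),np.sin(yaw)
def lx(u,v,z):
    X=onz(S,u,v,z)[:2]-tr;return np.round([c*X[0]+s*X[1],-s*X[0]+c*X[1]],4)
print("left rail top inner",lx(261.8,331,.018),lx(262.1,333,.018))
print("plate left bottom",lx(265.0,331,.036),lx(265.6,333,.036))
print("right rail base inner",lx(303.9,330,.008))
print("plate right, z .036..",lx(303.9,326,.038),lx(304.3,324,.045),lx(304.5,321,.057))
```

```text
left rail top inner [-0.0409 -0.0304] [-0.0414 -0.0348]
plate left bottom [-0.0384 -0.0429] [-0.0385 -0.0473]
right rail base inner [ 0.0407 -0.0413]
plate right, z .036.. [ 0.035 -0.051] [ 0.035  -0.0513] [ 0.034  -0.0525]
```

```bash
python3 -m pendant '[[[0,0,0.05,0,0,-0.15,1],[0,0,0.1,0,0,0,1],[0,0,0.1,0,0,0,1],[0,0,0.08,0,0,0,1],[0,0,0.05,0,0,0,1],[0,0,0,0,0,0,1]]]'
python3 go.py .5021 -.2709 .0571 85.7
python3 -m pendant '[[[0,0,0.05,0,0,0,1],[0,0,0.05,0,0,0,1],[0,0,0.03,0,0,0,1],[0,0,0,0,0,0,1]]]'
python3 go.py .5021 -.2709 .0571 85.7
```

```text
clock: 27.02
position: [0.5019, -0.2706, 0.0695]
ee_rot: [-0.117, -3.138, -0.001]
force: [-0.6, 0.1, -4.2]
width: 0.275
t 27.02 pos [ 0.5019 -0.2706  0.0695] yaw 85.72 z [-9.e-04  4.e-04 -1.e+00] F [-0.58  0.14 -4.2 ] T [ 0.03  0.02 -0.  ] w 0.275 q [ 0.09  0.59  0.44  1.92 -0.37  0.72  2.24]
turn units [ 0.004 -0.012  0.004] shift units after turn [-0.006 -0.006  0.31 ] before turn [-0.007 -0.006  0.31 ]
clock: 27.35
position: [0.5021, -0.2707, 0.0647]
ee_rot: [-0.117, -3.139, -0.0]
force: [0.3, 0.3, -4.2]
width: 0.276
t 27.35 pos [ 0.5021 -0.2707  0.0647] yaw 85.72 z [-4.e-04  2.e-04 -1.e+00] F [ 0.31  0.26 -4.16] T [ 0.02 -0.01 -0.06] w 0.276 q [ 0.1   0.59  0.44  1.92 -0.37  0.71  2.25]
turn units [ 0.003 -0.005  0.005] shift units after turn [-0.001 -0.005  0.189] before turn [-0.001 -0.005  0.189]
```

```bash
python3 -m pendant '[[[0,0,0.03,0,0,0,1],[0,0,0.03,0,0,0,1],[0,0,0.03,0,0,0,1],[0,0,0.03,0,0,0,1],[0,0,0,0,0,0,1],[0,0,0,0,0,0,1]]]'
python3 go.py .5021 -.2709 .0571 85.7
python3 -m pendant '[[[0,0,0.015,0,0,0,1],[0,0,0.01,0,0,0,1],[0,0,0,0,0,0,1]]]'
```

```text
clock: 27.85
position: [0.5021, -0.2708, 0.06]
ee_rot: [-0.117, -3.139, -0.0]
force: [1.3, 0.1, -3.9]
width: 0.281
t 27.85 pos [ 0.5021 -0.2708  0.06  ] yaw 85.72 z [-2.e-04  1.e-04 -1.e+00] F [ 1.26  0.08 -3.9 ] T [ 0.04 -0.02 -0.04] w 0.281 q [ 0.1   0.6   0.43  1.92 -0.38  0.7   2.25]
turn units [ 0.001 -0.003  0.004] shift units after turn [ 0.001 -0.003  0.073] before turn [ 0.001 -0.003  0.073]
clock: 28.1
position: [0.5022, -0.2708, 0.0591]
ee_rot: [-0.117, -3.139, -0.0]
force: [0.1, -0.0, -5.0]
width: 0.278
```

```bash
python3 -m pendant '[[[0,0,0.01,0,0,0,1],[0,0,0.01,0,0,0,1],[0,0,0.01,0,0,0,1],[0,0,0,0,0,0,1]]]'
python3 -m pendant '[[[0,0,0.01,0,0,0,1],[0,0,0,0,0,0,1]]]'
```

```text
clock: 28.43
position: [0.5022, -0.2708, 0.0578]
ee_rot: [-0.117, -3.139, -0.0]
force: [-0.0, -0.2, -3.6]
width: 0.278
clock: 28.6
position: [0.5022, -0.2708, 0.0575]
ee_rot: [-0.117, -3.139, -0.0]
force: [-0.0, 0.3, -4.2]
width: 0.277
```

```bash
python3 -m pendant '[[[0,0,0.01,0,0,0,1],[0,0,0,0,0,0,1]]]'; python3 go.py
```

```text
clock: 28.77
position: [0.5022, -0.2709, 0.0571]
ee_rot: [0.117, 3.139, 0.0]
force: [1.7, 0.3, -3.0]
width: 0.277
t 28.77 pos [ 0.5022 -0.2709  0.0571] yaw 85.72 z [ 1.e-04  0.e+00 -1.e+00] F [ 1.69  0.29 -3.01] T [-0.03  0.02 -0.  ] w 0.277 q [ 0.1   0.6   0.43  1.92 -0.38  0.69  2.26]
```

```bash
python3 -m pendant '[[[0,0,0.008,0,0,0,1],[0,0,0,0,0,0,1]]]'; python3 go.py
```

```text
clock: 28.93
position: [0.5022, -0.2708, 0.0571]
ee_rot: [0.117, 3.139, 0.0]
force: [-0.9, 1.5, 1.4]
width: 0.277
t 28.93 pos [ 0.5022 -0.2708  0.0571] yaw 85.72 z [ 1.e-04  2.e-04 -1.e+00] F [-0.91  1.55  1.36] T [0.19 0.31 0.02] w 0.277 q [ 0.1   0.6   0.43  1.92 -0.38  0.69  2.26]
```

On the floor: the contact height is the same .0571 as on the slab, so it lies flat. I'll release, lift straight up, and then clear the view.

```bash
python3 -m pendant '[[[0,0,0,0,0,0,0.65],[0,0,0,0,0,0,0.6],[0,0,0,0,0,0,0.5],[0,0,0,0,0,0,0.4],[0,0,0,0,0,0,0.3],[0,0,0,0,0,0,0.3],[0,0,0,0,0,0,0.3],[0,0,0,0,0,0,0.3]]]'; python3 go.py
python3 -m pendant '[[[0,0,-0.1,0,0,0,0.3],[0,0,-0.2,0,0,0,0.3],[0,0,-0.4,0,0,0,0.3],[0,0,-0.6,0,0,0,0.3],[0,0,-0.6,0,0,0,0.3],[0,0,-0.6,0,0,0,0.3],[0,0.3,-0.6,0,0,0,0.3],[0.3,0.6,-0.3,0,0,0,0.3],[0.6,0.8,0,0,0,0,0.3],[0.7,0.8,0,0,0,0,0.3],[0.7,0.8,0,0,0,0,0.3],[0.7,0.8,0,0,0,0,0.3],[0.7,0.8,0,0,0,0,0.3],[0.5,0.8,0,0,0,0,0.3],[0,0.8,0,0,0,0,0.3],[0,0.6,0,0,0,0,0.3],[0,0,0,0,0,0,0.3]]]'; python3 go.py
python3 - <<'E'
from cell import arm
from h import *
for n in("side","top"):
    d=arm.get_image(n); np.savez(f"{n}7.npz",**{k:np.array(v) for k,v in d.items()})
    cv2.imwrite(f"pics/{n}7.png",d["img"][:,:,::-1])
crop(load("side7.npz"),235,265,325,355,7,"pics/s7.png")
crop(load("top7.npz"),295,180,400,260,7,"pics/t7.png")
E
```

```text
clock: 29.6
position: [0.5022, -0.2708, 0.0568]
ee_rot: [0.117, 3.139, 0.0]
force: [-0.3, 0.0, 0.4]
width: 0.698
t 29.60 pos [ 0.5022 -0.2708  0.0568] yaw 85.72 z [ 0.  0. -1.] F [-0.28  0.01  0.43] T [-0.02  0.    0.04] w 0.698 q [ 0.1   0.6   0.43  1.92 -0.38  0.69  2.26]
clock: 31.02
position: [0.3583, 0.0262, 0.1938]
ee_rot: [0.109, 3.138, 0.003]
force: [0.8, -0.3, 1.2]
width: 0.703
t 31.02 pos [0.3583 0.0262 0.1938] yaw 86.04 z [ 0.0021  0.0019 -1.    ] F [ 0.83 -0.31  1.17] T [-0.01 -0.02  0.05] w 0.703 q [-0.59  0.05  0.39  2.26 -0.03  0.83  1.32]
```

View pics/s7.png

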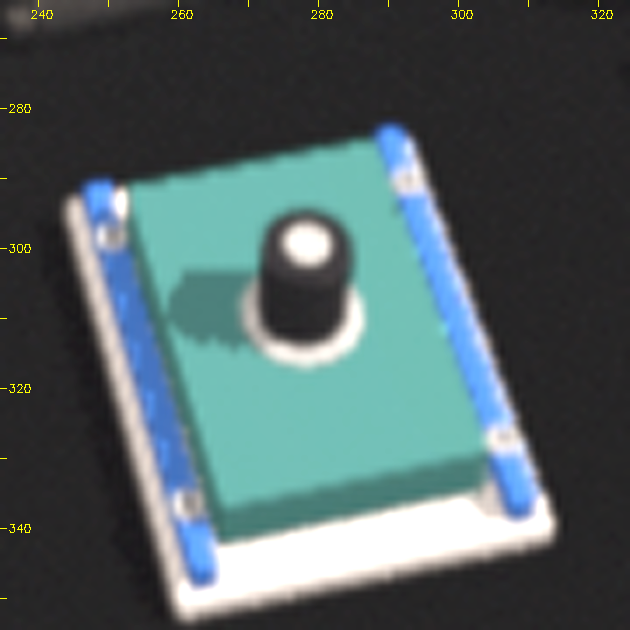

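View pics/t7.png

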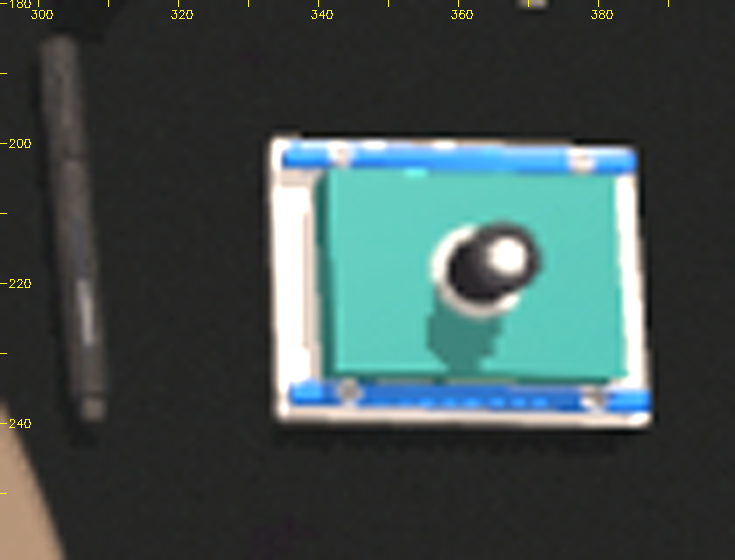

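View pics/top7.png

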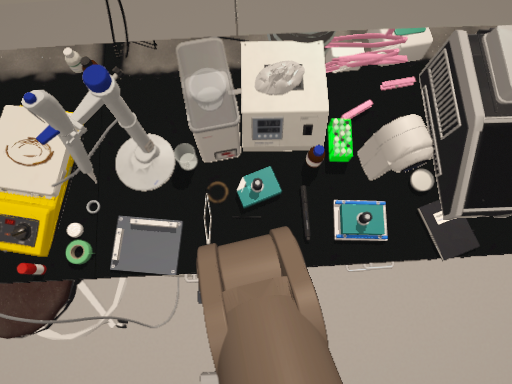

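Run:
```python
from h import *
d=load("top7.npz")
for u,v in((345,208),(378,208),(345,229),(378,230)): print(dep(d,u,v).round(4))
a=load("top0.npz")["img"].astype(int);b=d["img"].astype(int)
for n,(u0,v0,u1,v1) in dict(forceps=(200,190,215,246),chipped=(236,164,284,210),marker=(300,184,312,242),beaker=(175,142,198,172),bottle=(305,143,327,170)).items():
    print(n,np.abs(a-b)[v0:v1,u0:u1].mean().round(2))
from cell import arm
print(arm.sign_off())
```

```text
[ 0.5308 -0.2304  0.0318]
[ 0.5262 -0.316   0.03  ]
[ 0.477  -0.2241  0.0311]
[ 0.4695 -0.3077  0.0309]
forceps 4.5
chipped 3.67
marker 2.23
beaker 4.88
bottle 4.49
the job is handed in; nothing more can be done
None
```

The sound plate was squared in the corner stop and now lies in the press tray. The job was handed in at about 31 s of robot time. `sign_off` gives no verdict, so the results below are from my own checks.

- **Long fence:** I pushed the plate against it first, about 26 mm clear of the short fence. The tool read about 9 N including slab friction, so I estimate 6–9 N on the fence.
- **Slide along it:** The plate stuck briefly at the start. The tool read about 12 N sideways and 13 N downward, with about 9.5 N on the long fence. I eased off and it then slid smoothly.
- **Short fence:** The tool read about 13 N. Sliding friction was about 6 N, which leaves roughly 6–8 N on the fence.
- **Release in the stop:** After letting go, both pictures showed the plate flush with both fences. The corner fit came within about 1.5 mm of the expected spot. The fitted angle was −7.6° from the top view and −8.8° from the side view; the fence is at about −7.8°.
- **Tray:** The plate went down between the rails without touching them. The height reading at contact was the same as on the slab, and the depth reading of its top was 30–32 mm, as expected for lying flat. It sits between the rails and inside both open ends. Before lowering, the two cameras disagreed by about 1.5 mm on its sideways position.
- **Other objects:** The chipped plate, forceps, marker, beaker and bottle show only small picture differences from the start and no visible movement.

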